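Check the set angle of a tilting stage with an angle gauge

TASK

The tilting stage on the bench has been locked at some angle, and the angle is to be read with the digital angle gauge. Take the sheet cover off the stage's sloped face and hang it over the middle of the bar of the rail next to it, one lip down each side, level, and let go of it. Then pick up the angle gauge, tilt it to match the slope and hold its base flush on the bare face, straight up and down the slope with the whole base on the face, pressing it on with a light steady push while you keep hold of it: the job finishes there, with the gauge still gripped and pressed flush and nothing put down. Do not press hard on the gauge, and leave the other things on the bench alone.

Things in the scene. Friction and masses are not known exactly. Their poses are not given: they have to be found in the camera images.
- tilt_stage: the tilting stage's fixed grey base, 136 x 96 x 14 mm, screwed to the bench; origin at the centre of its underside. Its +x points up the slope (away from the robot, turned up to 0.3 rad), y is level across it. The plate's hinge axis runs along y, 52 mm towards -x of the origin, 30 mm high. A black lock knob stands out to 60 mm on the -y side, 40 mm high.
- stage_plate: the stage's ground steel plate, 120 x 80 x 12 mm, hinged at its low end (towards the robot) and locked at a slope of 0.22 to 0.5 rad that varies from start to start. Origin on the hinge axis; x up the slope, y level across, z outward normal. The face is at z = 20 mm, x = 0 to 112, y = -40 to 40 mm; at x = -8 to 0 an end stop rises 6 mm above the face.
- stage_face (a point): the centre of the free sloped face of the stage plate, on the face (under the cover at the start); axes as the plate's: x up the slope, y level across it, z outward normal
- stage_cover: loose aluminium cover, 0.15 kg, lying on the sloped face at the start, turned as the face, not fastened: web 104 (x, along the slope) x 91 (y) x 2.5 mm, a lip 20 mm deep turned down along both long sides (inner width 86), ends open. Origin: centre of the web's underside, z its outward normal. On top, a black rib to grip, 50 mm (x) x 12 mm (y), from z = 2.5 to 32.5 mm.
- cover_rail: the bench rail, fixed, to the right of the stage: foot plate 186 x 60 x 8 mm, two round posts 140 mm apart and on them a level flat bar along x, 180 mm long, 24 mm wide (y), from 106 to 122 mm above the bench. Origin at the centre of the foot's underside; x along the bar (away from the robot, turned up to 0.2 rad), z up.
- bar_top (a point): the middle of the bar's top face, 122 mm above the bench; axes as the rail's. The cover hangs with the underside of its web on the bar's top, its x along the bar.
- angle_gauge: the digital angle gauge, loose, 0.22 kg, upright on the bench in the front row, before the stage or left of that, its length pointing away from the robot within 0.5 rad: steel base 80 (x) x 28 (y) x 10 mm, on it a grey box body 70 (x) x 25 (y) mm up to z = 57, to be gripped across the 25 mm; display on its -y side. Origin: centre of the underside. Either end may point up the slope.
- tester_tall: fixed equipment at the left, an obstacle between the arm's start and the stage: the tall hardness tester, origin at the centre of its underside. From x = -285 to 302, y = -130 to 130 mm its base is up to 190 mm high; on it, round x = -180, y = 0, a screw column of radius 62 (with bars to about 130) mm stands up to 490 mm, and a head up to 870 mm reaches over it. Pass in front of it.
- tester_diamond: fixed equipment at the right, an obstacle: a hardness tester, origin at the centre of its underside; it fills x = -190 to 280, y = -155 to 85 mm, up to 640 mm; a black camera box stands out on its left to y = 180 mm, at x = -80 to -5, 400 to 490 mm high.
- caliper: a steel vernier caliper, 214 mm long, lying flat at the back, beyond the stage; a bystander, to be left where it lies
- puck_black: a black mounted specimen, 30 mm across and 16 mm high, beyond the rail; a bystander, to be left alone
- puck_cream: a cream-coloured mounted specimen, 30 mm across and 20 mm high, beyond the rail; a bystander, to be left alone
- block_round: a round steel test block, 64 mm across and 15 mm high, on the robot's side of the rail; a bystander, to be left alone
- tape_roll: a roll of adhesive tape lying flat, 70 mm across and 18 mm high, at the left; a bystander, to be left alone
- loupe: a folding loupe lying flat, 50 x 36 x 18 mm; a bystander, to be left alone. It lies in the front row, in one of two places: in front of the stage or to the left of that; the angle gauge stands in the other

How it is judged:
On the way:
1. the cover hangs level on the bar, one lip down each side, and has been let go (z of stage_cover in the frame of bar_top between -0.004 and 0.008 m and y of stage_cover in the frame of bar_top between -0.03 and 0.03 m and x of stage_cover in the frame of bar_top between -0.04 and 0.04 m and angle between stage_cover's own z axis and vertical below 0.2 rad and contact force between stage_cover and cover_rail above 0.5 N and contact force between stage_cover and the arm below 0.1 N and contact force between stage_cover and the fingers below 0.1 N), for 0.3 s.
At the end, for the whole second after the job is handed in: Gauge gripped (over 3 N), base flush on the face (0.035 rad, 3 mm), along the slope (0.14 rad), centred within 20 mm along and 26 mm across, pressed on with 3.5 to 30 N, at rest. Cover hung untouched on the bar: web within 8 mm of its top, level to 0.2 rad, within 40 mm along, 30 mm across (all of step 1 and angle between the z axis of angle_gauge and the z axis of stage_face, either way round below 0.035 rad and z of angle_gauge in the frame of stage_face between -0.003 and 0.003 m and angle between the x axis of angle_gauge and the x axis of stage_face, either way round below 0.14 rad and x of angle_gauge in the frame of stage_face between -0.02 and 0.02 m and y of angle_gauge in the frame of stage_face between -0.026 and 0.026 m and contact force between angle_gauge and stage_plate between 3.5 and 30 N and contact force between angle_gauge and the fingers above 3 N and linear speed of angle_gauge below 0.02 m/s); the arm keeps its last pose, push and grip.
It fails at once if the gauge is pressed on the stage with more than 60 N (contact force between angle_gauge and stage_plate above 60 N).
It fails at once if a bystander is shifted more than 25 mm (distance of any of caliper, puck_black, puck_cream, block_round, tape_roll, loupe from where it was at the start of the episode above 0.025 m).
It also fails if it takes over 69 s, if anything falls off the work surface, if the arm or the gripper's body presses on something with over 40 N, if the wrist force passes 120 N, or if a joint passes its speed limit or range.

ROBOT

A 7-joint arm with a two-finger parallel gripper is mounted at the origin on a cart in front of the work surface, level with it; the furniture and walls round the work are solid. World frame = base frame: x ahead of the robot, y to its left, z up, the work surface at z = 0. Lengths are in m, angles in rad, forces in N, time in s.
With the tool pointing down it reaches from about 0.4 to 0.875 m from the base axis. Payload 19.3 kg.
Tool frame: the origin (TCP) lies at the very end of the fingers, on their centre line; the grasp point (between the pads) lies 19 mm behind it; z points along the fingers, y is the direction in which the jaws open and shut (so a half turn about z gives the same grasp; the last joint's range is limited). The gripper opens to 85 mm and grips with 20 to 120 N. Pads are 22 mm wide; open, the fingers measure 114 mm over their backs; the gripper's body (76 mm by 85 mm) begins 54 mm behind the grasp point. The pads swing forward as they close: fully open they stand 13 mm farther back than shut.
Start: joints at [1.093, 0.521, -0.036, 1.599, 0.021, 1.021, -0.113], TCP at [0.248, -0.574, 0.231] pointing down, gripper open.
Joint ranges: [-2.91, 2.91], [-0.3, 2.13], [-1.5, 1.42], [0.17, 2.43], [-1.26, 4.41], [0.16, 1.93], [-2.52, 2.52]. Speed limits (rad/s): [1.89, 1.89, 2.39, 2.39, 3.01, 3.01, 3.01].

INTERFACE

Orientations are given as [roll, pitch, yaw] about the fixed x, y, z axes, in that order (R = Rz(yaw) Ry(pitch) Rx(roll)).
In Python, from workcell import bot, viewer gives the robot as it stands.
- The arm moves only by the shell command python3 -m creep 'ROWS' [FORCE]. ROWS is JSON, a list of rows, each an object of numbers: "rx", "ry", "rz": the turn, a rotation vector about the tool's x, y, z in degrees; "tx", "ty", "tz": the shift along the tool's x, y, z in mm; "hand": the closure, from -1 (fully open) to 1 (shut), so that 0 is half open. In form: [{"rx": .., "ry": .., "rz": .., "tx": .., "ty": .., "tz": .., "hand": ..}, ...]. A call has 1 to 8 rows; each row is the pose to reach, as a shift and turn from the pose commanded when the call began, along the tool's axes at that moment; what a row does not reach only later rows make up. A row lasts 1/10 s, in which the tool goes at most 50 mm and 8.59 degrees, less where a joint would pass 70% of its speed; a pose out of reach is approached as far as the arm can. A call with a gripper value outside its range is refused whole. The fingers move at their own pace and stop on an object; FORCE is the grip in N (left out, the last holds). Time passes only in rows, so rows that repeat a pose let the fingers close. It gives the time, the measured TCP pose, the force and the opening at its end, in the units of the state.
- bot.observe(): the state, without advancing time (a new reading comes with each control period).
- viewer.grab_frame(name): name is "scene" or "top" or "wrist"; returns a dict with "pixels" (420x560x3 uint8, blue, green, red), "vertical_fov" (degrees; the focal length in pixels is half the picture's height over the tangent of half this angle, whatever the lens; pixels are square), "cx", "cy" (the principal point, pixels), "rvec" (rotation vector, rad) and "tvec" (3), from world to camera coordinates, as OpenCV has them; the wrist camera has in their place "tool_from_camera" (4x4, takes a point from camera to tool coordinates, whose origin is the TCP and whose axes are the flange's). Camera axes: x right, y down, z forward; pixel columns grow to the right and rows downward; lengths in m; the calibration is good to about 2 mm. A picture is of the moment at which its call begins: read the wrist's pose just before it. There is no depth.
- bot.job_done(): hands the job in, once; it reports no verdict.
Trained networks look in a picture, given as the dict that the camera call returned (one of the last four; its "shot" number tells which), for a name from the list of things; names that differ only in an ending like _2 or _b are one class to them, and where a whole thing is asked for, a point or a joint stands for the part that bears it (a point fixed in the world has none). Each returns a list of dicts, best first, with "score" (0 to 1); they miss things now and then, are a little off and sometimes report something else, mostly with a low value. They report only what shows in the picture. A call takes as long as a camera call.
- viewer.outline_of(target, picture): "mask" (420x560 bool, what is visible of it) and "bbox" ([left, top, right, bottom] in pixels, round what is visible of it).
The state is a dict: "clock": time; "qpos": joint angles; "qd": joint speeds; "joint_efforts": joint torques, N m; "position": TCP position; "tool_rot": TCP orientation; "force": force on the tool from outside, world axes, zero at the start; "moment": the same for the moment, N m; "grip_width": finger opening in m.
Only numpy, scipy, OpenCV 4.12 (cv2) and the standard library are available. Lean on these libraries where they do the work, as an engineer would, in place of code of your own. Each camera call takes 0.05 s, during which the arm holds its last target.

## Working session

There is one attempt and no reset: what is moved stays moved. The work goes in short steps, Python scripts to look and compute and a shell command to move; the robot and the scene stay as the last step left them, time stands still between calls to the robot, and variables do not carry over. Pictures are saved under pics/ and viewed, and the job is handed in when it is done.

```bash
ls -la; mkdir -p pics; python3 - <<'E'
from workcell import bot, viewer
import cv2
s=bot.observe()
for k,v in s.items(): print(k,v)
for n in ("scene","top","wrist"):
    f=viewer.grab_frame(n)
    cv2.imwrite(f"pics/{n}0.png",f["pixels"])
    print(n,{k:v for k,v in f.items() if k!="pixels"})
E
```

```text
total 12
drwxr-xr-x  3 agent agent 4096 Dec  6 16:53 .
drwxr-xr-x 23 root  root  4096 Dec  6 16:53 ..
drwxr-xr-x  2 agent agent 4096 Dec  6 16:53 pics
clock 0.0
qpos [ 1.09282065  0.52200971 -0.03632407  1.59998924  0.02118841  1.02110091
 -0.11279351]
qd [ 0.00094729  0.00060126 -0.00042166  0.00035626 -0.00117385 -0.00122993
 -0.00172294]
joint_efforts [ 1.81616742e-03 -9.27096248e+01  1.98114976e+00 -3.69940102e+01
  1.78328273e-02  8.09584104e-03  3.66630877e-05]
position [ 0.24769177 -0.57346357  0.23073517]
tool_rot [-3.14047229e+00  7.17387041e-05  4.07762945e-01]
force [0.64909298 0.54035365 0.29540679]
moment [-0.00086644 -0.01671849 -0.01409002]
grip_width 0.08539983768589288
scene {'vertical_fov': 54.1714299604847, 'cx': 282.0059878970883, 'cy': 213.4108234476459, 'rvec': array([ 0.91954495, -2.28485552,  1.29025745]), 'tvec': array([0.35519   , 0.30489537, 0.77065754]), 'shot': 1}
top {'vertical_fov': 56.193202431864194, 'cx': 281.44806082032244, 'cy': 204.95420681570593, 'rvec': array([ 2.1712191 , -2.15854638,  0.11815495]), 'tvec': array([-0.09774525,  0.56758104,  1.33868206]), 'shot': 2}
wrist {'vertical_fov': 69.67079534929348, 'cx': 272.7241231665481, 'cy': 210.27713633662265, 'tool_from_camera': array([[-4.96904232e-04, -9.53796156e-01, -3.00454066e-01,
         7.73144469e-02],
       [ 9.99999637e-01, -6.81711064e-04,  5.10258829e-04,
         5.64023911e-04],
       [-6.91505770e-04, -3.00453704e-01,  9.53796149e-01,
        -1.43587669e-01],
       [ 0.00000000e+00,  0.00000000e+00,  0.00000000e+00,
         1.00000000e+00]]), 'shot': 3}
```

View pics/scene0.png

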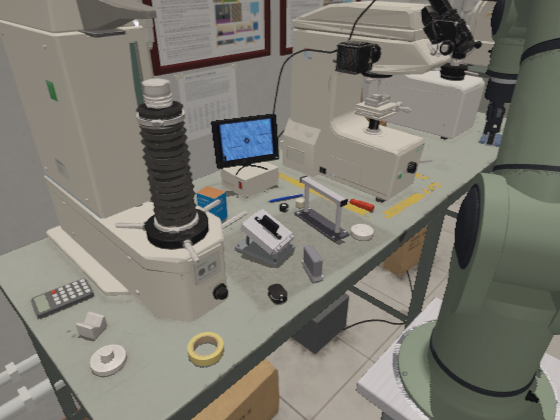

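View pics/top0.png

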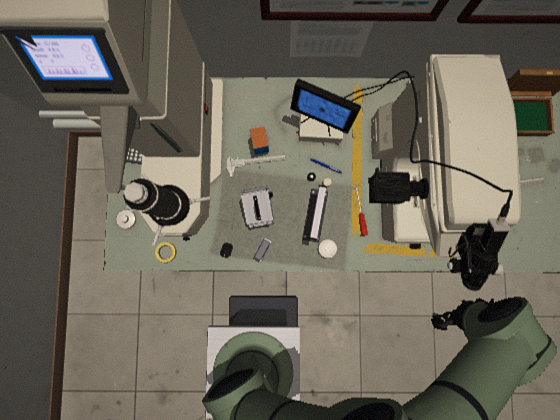

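View pics/wrist0.png

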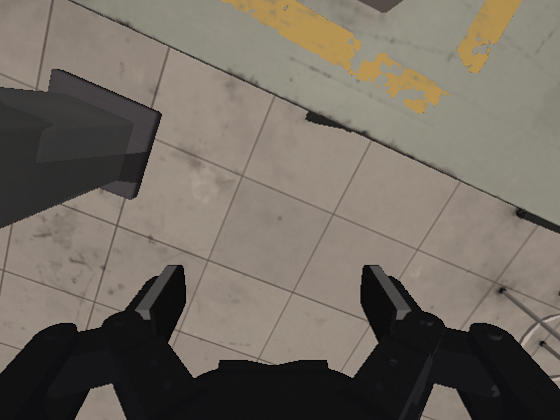

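```bash
cat > h.py <<'E'
import numpy as np, cv2
from scipy.spatial.transform import Rotation as R
from scipy.optimize import minimize, least_squares
from workcell import bot, viewer
def pose():
    s=bot.observe(); return R.from_euler('xyz',s['tool_rot']).as_matrix(), np.array(s['position'])
def grab(n):
    Rt,p=pose()
    f=viewer.grab_frame(n); 
    fl=210/np.tan(np.radians(f['vertical_fov'])/2)
    f['K']=np.array([[fl,0,f['cx']],[0,fl,f['cy']],[0,0,1]])
    if n=='wrist':
        T=np.eye(4);T[:3,:3]=Rt;T[:3,3]=p
        C=np.linalg.inv(T@f['tool_from_camera'])
        f['Rc'],f['tc']=C[:3,:3],C[:3,3]
    else:
        f['Rc'],f['tc']=cv2.Rodrigues(np.array(f['rvec']))[0],np.array(f['tvec'])
    return f
def proj(f,X):
    c=np.atleast_2d(X)@f['Rc'].T+f['tc']; q=c@f['K'].T; return q[:,:2]/q[:,2:]
def ray(f,uv,z=0.):
    d=f['Rc'].T@(np.linalg.inv(f['K'])@np.array([uv[0],uv[1],1.])); o=-f['Rc'].T@f['tc']
    return o+d*(z-o[2])/d[2]
def box(x0,x1,y0,y1,z0,z1):
    return np.array([[x,y,z] for x in(x0,x1) for y in(y0,y1) for z in(z0,z1)])
def Rz(a): return R.from_euler('z',a).as_matrix()
def Ry(a): return R.from_euler('y',a).as_matrix()
def sil(f,parts,ss=4):
    h,w=f['pixels'].shape[:2]
    m=np.zeros((h,w),np.uint8)
    out=np.zeros((h,w),np.float32)
    # antialiased: fixed-point shift
    for P in parts:
        hull=cv2.convexHull(proj(f,P).astype(np.float32))
        mm=np.zeros((h,w),np.uint8)
        cv2.fillConvexPoly(mm,np.round(hull*16).astype(np.int32),255,cv2.LINE_AA,4)
        out=np.maximum(out,mm/255.)
    return out
def stage(x,y,yaw,sl):
    Rs=Rz(yaw); o=np.array([x,y,0.])
    hinge=o+Rs@np.array([-.052,0,.03]); Rp=Rs@Ry(-sl)
    return o,Rs,hinge,Rp
def place(P,Rm,o): return P@Rm.T+o
def cover_parts(Rm,o):
    return [place(b,Rm,o) for b in (box(-.052,.052,-.0455,.0455,-.02,.0025),box(-.025,.025,-.006,.006,.0025,.0325))]
E
python3 - <<'E'
from h import *
import pickle
out={}
for n in("scene","top"):
    f=grab(n)
    for t in("stage_cover","tilt_stage","stage_plate","cover_rail","angle_gauge","loupe","block_round"):
        d=viewer.outline_of(t,f)
        if d:
            m=d[0]['mask']; v,u=np.nonzero(m); print(n,t,round(d[0]['score'],2),d[0]['bbox'],m.sum(),ray(f,(u.mean(),v.mean()),0.03).round(3), len(d))
            out[n,t]=m
        else: print(n,t,None)
    out[n]={k:f[k] for k in('pixels','K','Rc','tc')}
pickle.dump(out,open('m0.pkl','wb'))
E
```

```text
scene stage_cover 0.92 [241.4, 211.1, 291.7, 252.9] 1191 [ 0.596 -0.045  0.03 ] 1
scene tilt_stage 0.71 [235.7, 243.8, 292.7, 265.8] 752 [0.528 0.028 0.03 ] 1
scene stage_plate 0.77 [244.4, 236.4, 291.9, 251.7] 183 [ 0.52  -0.027  0.03 ] 2
scene cover_rail 0.66 [297.5, 177.5, 346.6, 240.0] 1250 [ 0.546 -0.237  0.03 ] 1
scene angle_gauge 0.63 [302.5, 250.6, 325.9, 286.0] 499 [ 0.408 -0.024  0.03 ] 2
scene loupe 0.72 [266.1, 285.3, 288.4, 303.4] 284 [0.396 0.114 0.03 ] 2
scene block_round 0.89 [352.4, 222.4, 375.2, 241.7] 304 [ 0.4   -0.226  0.03 ] 2
top stage_cover 0.66 [240.5, 190.7, 271.5, 220.0] 797 [ 0.561 -0.008  0.03 ] 2
top tilt_stage 0.69 [264.0, 184.8, 270.1, 196.0] 21 [ 0.617 -0.046  0.03 ] 1
top stage_plate 0.64 [251.2, 220.7, 272.9, 221.6] 61 [ 0.505 -0.021  0.03 ] 1
top cover_rail None
top angle_gauge 0.73 [254.3, 241.0, 271.9, 259.5] 186 [ 0.416 -0.031  0.03 ] 1
top loupe 0.66 [223.0, 242.1, 231.6, 257.1] 169 [0.415 0.096 0.03 ] 1
top block_round 0.83 [318.0, 238.9, 337.6, 254.8] 280 [ 0.42  -0.253  0.03 ] 1
```

```bash
python3 - <<'E'
from h import *
import pickle
M=pickle.load(open('m0.pkl','rb'))
f=M['top']
for uv,z in(((370,185),.4),((385,245),.1),((420,245),.1),((372,110),.2),((440,320),.2),((415,247),.0)): print(uv,ray(f,uv,z).round(3))
# coarse stage fit with cover masks
def res(p):
    o,Rs,h,Rp=stage(*p[:4]); c=h+Rp@np.array([p[4],0,.02])
    e=[]
    for n in('scene','top'):
        s=sil(M[n],cover_parts(Rp,c)); m=M[n,'stage_cover'].astype(np.float32)
        e.append(np.abs(cv2.GaussianBlur(s,(0,0),1.5)-cv2.GaussianBlur(m,(0,0),1.5)).sum())
    return sum(e)
best=None
for sl in(.25,.4):
  for yaw in(-.15,.15):
    r=minimize(res,[.565,-.01,yaw,sl,.056],method='Nelder-Mead',options=dict(initial_simplex=np.array([.565,-.01,yaw,sl,.056])+np.vstack([np.zeros(5),np.diag([.02,.02,.1,.1,.005])]),maxiter=400))
    print(r.x.round(4),r.fun)
E
```

```text
(370, 185) [ 0.58 -0.32  0.4 ]
(385, 245) [ 0.431 -0.434  0.1  ]
(420, 245) [ 0.432 -0.548  0.1  ]
(372, 110) [ 0.851 -0.377  0.2  ]
(440, 320) [ 0.21  -0.565  0.2  ]
(415, 247) [ 0.425 -0.565  0.   ]
[ 0.5511 -0.0136  0.2285  0.3341  0.0697] 275.6983328204266
[ 0.5634 -0.0118  0.1576  0.346   0.0556] 298.038545648443
[ 0.5587 -0.0114  0.2814  0.3865  0.0614] 269.5274907432461
[ 0.5625 -0.0094  0.3007  0.425   0.058 ] 261.15261504460625
```

```bash
python3 -m creep '[{"tz":-50},{"tz":-100},{"tz":-150}]'; python3 - <<'E'
from h import *
Rt,p=pose(); print(Rt.round(3),p)
E
```

```text
[[ 0.918  0.397 -0.   ]
 [ 0.397 -0.918  0.   ]
 [-0.    -0.    -1.   ]] [ 0.24783617 -0.57373619  0.23127122]schema error: expected keys rx, ry, rz, tx, ty, tz, hand
```

```bash
cat >> h.py <<'E'
def Rdown(yaw): return np.array([[np.cos(yaw),np.sin(yaw),0],[np.sin(yaw),-np.cos(yaw),0],[0,0,-1.]])
def rows(targets):
    Rt,p=pose()
    for t in targets:
        P,Rm=np.array(t[0]),(t[1] if t[1] is not None else Rt)
        d=Rt.T@(P-p)*1000; w=R.from_matrix(Rt.T@Rm).as_rotvec(degrees=True)
        print('t',d.round(1),'r',w.round(2),'dist',round(np.linalg.norm(d)),'ang',round(np.linalg.norm(w),1))
E
python3 - <<'E'
from h import *
rows([((.25,-.57,.38),Rdown(.4)),((.33,-.42,.40),Rdown(.3)),((.38,-.30,.40),Rdown(.2)),((.42,-.2,.40),Rdown(.2)),((.52,-.08,.40),Rdown(.2))])
E
```

```text
t [   3.5   -2.6 -148.7] r [-0.01  0.    0.45] dist 149 ang 0.4
t [ 136.4 -108.6 -168.7] r [-0.    0.    6.18] dist 243 ang 6.2
t [ 229.9 -198.9 -168.7] r [-0.    0.   11.91] dist 348 ang 11.9
t [ 306.3 -274.8 -168.7] r [-0.    0.   11.91] dist 445 ang 11.9
t [ 445.6 -345.3 -168.7] r [-0.    0.   11.91] dist 588 ang 11.9
```

```bash
python3 -m creep '[{"rx":0,"ry":0,"rz":0,"tx":0,"ty":0,"tz":-75,"hand":-1},{"rx":0,"ry":0,"rz":0,"tx":0,"ty":0,"tz":-120,"hand":-1},{"rx":0,"ry":0,"rz":1,"tx":30,"ty":-25,"tz":-160,"hand":-1},{"rx":0,"ry":0,"rz":3,"tx":65,"ty":-55,"tz":-170,"hand":-1},{"rx":0,"ry":0,"rz":5,"tx":100,"ty":-85,"tz":-170,"hand":-1},{"rx":0,"ry":0,"rz":7,"tx":136,"ty":-110,"tz":-170,"hand":-1},{"rx":0,"ry":0,"rz":9,"tx":170,"ty":-140,"tz":-170,"hand":-1},{"rx":0,"ry":0,"rz":11,"tx":200,"ty":-170,"tz":-170,"hand":-1}]'; python3 - <<'E'
from h import *
rows([((.38,-.30,.40),Rdown(.2)),((.42,-.2,.40),Rdown(.2)),((.52,-.08,.40),Rdown(.2))])
E
```

```text
clock: 1.75
position: [0.365, -0.3361, 0.4015]
tool_rot: [3.141, -0.001, 0.215]
force: [1.2, -1.3, -0.5]
grip_width: 0.0854
t [ 22.4 -32.    1.5] r [ 0.02 -0.03  0.88] dist 39 ang 0.9
t [  82.8 -121.2    1.5] r [ 0.02 -0.03  0.88] dist 147 ang 0.9
t [ 206.2 -217.     1.6] r [ 0.02 -0.03  0.88] dist 299 ang 0.9
```

```bash
python3 -m creep '[{"rx":0,"ry":0,"rz":1,"tx":22,"ty":-32,"tz":0,"hand":-1},{"rx":0,"ry":0,"rz":1,"tx":45,"ty":-75,"tz":0,"hand":-1},{"rx":0,"ry":0,"rz":1,"tx":80,"ty":-120,"tz":0,"hand":-1},{"rx":0,"ry":0,"rz":1,"tx":115,"ty":-150,"tz":0,"hand":-1},{"rx":0,"ry":0,"rz":1,"tx":150,"ty":-180,"tz":0,"hand":-1},{"rx":0,"ry":0,"rz":1,"tx":190,"ty":-205,"tz":0,"hand":-1},{"rx":0,"ry":0,"rz":1,"tx":206,"ty":-217,"tz":0,"hand":-1},{"rx":0,"ry":0,"rz":1,"tx":206,"ty":-217,"tz":0,"hand":-1}]'; python3 - <<'E'
from h import *
import pickle
f=grab('wrist'); print(pose()[1])
cv2.imwrite('pics/w1.png',f['pixels'])
out={'f':{k:f[k] for k in('pixels','K','Rc','tc')}}
im=f['pixels'].copy()
for t in("stage_cover","tilt_stage","stage_plate","cover_rail","angle_gauge"):
    d=viewer.outline_of(t,f)
    if d:
        print(t,d[0]['score'],d[0]['bbox'],d[0]['mask'].sum()); out[t]=d[0]['mask']
        c,_=cv2.findContours(d[0]['mask'].astype(np.uint8),0,1); cv2.drawContours(im,c,-1,(0,0,255),1)
pickle.dump(out,open('m1.pkl','wb'))
cv2.imwrite('pics/w1m.png',im)
E
```

```text
clock: 2.55
position: [0.5201, -0.0795, 0.4008]
tool_rot: [-3.14, 0.0, 0.203]
force: [0.2, -0.6, -0.1]
grip_width: 0.0854
[ 0.51918638 -0.08125482  0.40090461]
stage_cover 0.66 [199.3, 99.1, 267.3, 165.1] 3840
tilt_stage 0.7 [210.9, 83.0, 272.8, 135.3] 817
stage_plate 0.88 [200.2, 93.0, 262.6, 170.1] 739
cover_rail 0.64 [311.7, 110.0, 407.0, 237.2] 5589
angle_gauge 0.83 [213.4, 191.3, 254.0, 235.0] 794
```

View pics/w1m.png

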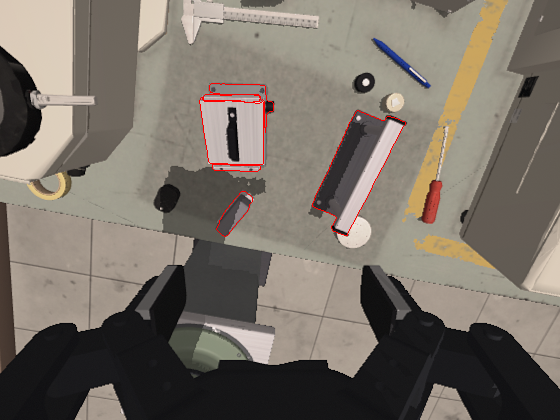

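```bash
cat > fit.py <<'E'
from h import *
import pickle
M0=pickle.load(open('m0.pkl','rb')); M=pickle.load(open('m1.pkl','rb'))
B=lambda a:cv2.GaussianBlur(a.astype(np.float32),(0,0),1.5)
def nm(fun,x0,st):
    x0=np.array(x0); best=None
    for k in range(3):
        r=minimize(fun,x0,method='Nelder-Mead',options=dict(initial_simplex=x0+np.vstack([np.zeros(len(x0)),np.diag(st)])*(1 if k%2==0 else -1),maxiter=500,xatol=1e-5,fatol=.05)); x0=r.x
    return r.x,r.fun
def st_parts(o,Rs,h,Rp):
    return [place(box(-.068,.068,-.048,.048,0,.014),Rs,o),place(box(-.008,.112,-.04,.04,.008,.02),Rp,h),place(box(-.008,0,-.04,.04,.008,.026),Rp,h)]
E
cat > fit1.py <<'E'
from fit import *
def res(p,views=('w','scene','top'),full=True):
    o,Rs,h,Rp=stage(*p[:4]); c=h+Rp@np.array([p[4],0,.02]); e=0
    cp=cover_parts(Rp,c)
    if 'w' in views:
        s=sil(M['f'],cp); e+=np.abs(B(s)-B(M['stage_cover'])).sum()
        u=sil(M['f'],cp+st_parts(o,Rs,h,Rp)); e+=np.abs(B(u)-B(M['stage_cover']|M['tilt_stage']|M['stage_plate'])).sum()
    for n in('scene','top'):
        if n in views:
            e+=np.abs(B(sil(M0[n],cp))-B(M0[n,'stage_cover'])).sum()
            if n=='scene': e+=np.abs(B(sil(M0[n],cp+st_parts(o,Rs,h,Rp)))-B(M0[n,'stage_cover']|M0[n,'tilt_stage']|M0[n,'stage_plate'])).sum()
    return e
x0=[.5587,-.0114,.2,.38,.058]; st=[.01,.01,.05,.08,.005]
for v in(('w','scene','top'),('w','scene'),('w',)):
    print(v,*nm(lambda p:res(p,v),x0,st))
def resr(p):
    Rs=Rz(p[2]);o=np.array([p[0],p[1],0])
    parts=[place(box(-.093,.093,-.03,.03,0,.008),Rs,o),place(box(-.09,.09,-.012,.012,.106,.122),Rs,o)]
    s=sil(M['f'],parts)
    from_=B(s)-B(M['cover_rail']); return np.abs(from_).sum()
print('rail',*nm(resr,[.55,-.22,-.1],[.01,.01,.08]))
def resg(p,v):
    Rs=Rz(p[2]);o=np.array([p[0],p[1],0])
    parts=[place(box(-.04,.04,-.014,.014,0,.01),Rs,o),place(box(-.035,.035,-.0125,.0125,.01,.057),Rs,o)]
    e=0
    if 'w' in v:e+=np.abs(B(sil(M['f'],parts))-B(M['angle_gauge'])).sum()
    if 's' in v:e+=np.abs(B(sil(M0['scene'],parts))-B(M0['scene','angle_gauge'])).sum()
    return e
for v in('w','ws'):
  print('gauge',*nm(lambda p:resg(p,v),[.42,-.03,-.4],[.01,.01,.1]))
E
python3 fit1.py
```

```text
('w', 'scene', 'top') [ 0.56583545 -0.00991959  0.18360196  0.38975932  0.05197615] 1459.920166015625
('w', 'scene') [ 0.56559213 -0.01006454  0.18378115  0.38549764  0.05218127] 1326.785400390625
('w',) [ 0.56476467 -0.00809237  0.18030044  0.2707544   0.04670167] 822.543701171875
rail [ 0.5370063  -0.21225723 -0.1783606 ] 283.74774169921875
gauge [ 0.41598419 -0.02901783 -0.41325202] 120.98577880859375
gauge [ 0.41741377 -0.0291391  -0.46995897] 303.32806396484375
```

```bash
cat > ov.py <<'E'
from fit import *
def draw(f,parts,im,s,c):
    for P in parts:
        q=proj(f,P)*s
        for i in range(8):
            for b in(1,2,4):
                j=i^b
                if i<j: cv2.line(im,tuple(np.round(q[i]*8+4*s).astype(int)),tuple(np.round(q[j]*8+4*s).astype(int)),c,1,cv2.LINE_AA,3)
E
python3 - <<'E'
from ov import *
ims=[]
for sl,x in((.385,.052),(.30,.052)):
  for f,(u,v,w,h) in((M['f'],(190,75,95,105)),(M0['scene'],(225,200,75,80))):
    o,Rs,hh,Rp=stage(.5657,-.010,.1837,sl); cp=cover_parts(Rp,hh+Rp@np.array([x,0,.02]))
    s=4 if w>80 else 5
    im=cv2.resize(f['pixels'],None,fx=s,fy=s,interpolation=cv2.INTER_CUBIC)
    draw(f,cp,im,s,(0,0,255)); draw(f,st_parts(o,Rs,hh,Rp),im,s,(255,160,0))
    c=im[v*s:(v+h)*s,u*s:(u+w)*s]; ims.append(cv2.resize(c,(390,300)) if 0 else c[:400,:375])
r=[np.hstack([np.pad(a,((0,400-a.shape[0]),(0,380-a.shape[1]),(0,0))) for a in ims[i:i+2]]) for i in(0,2)]
cv2.imwrite('pics/ov1.png',r[0]);cv2.imwrite('pics/ov2.png',r[1])
E
```

```text
(no output)
```

View pics/ov1.png

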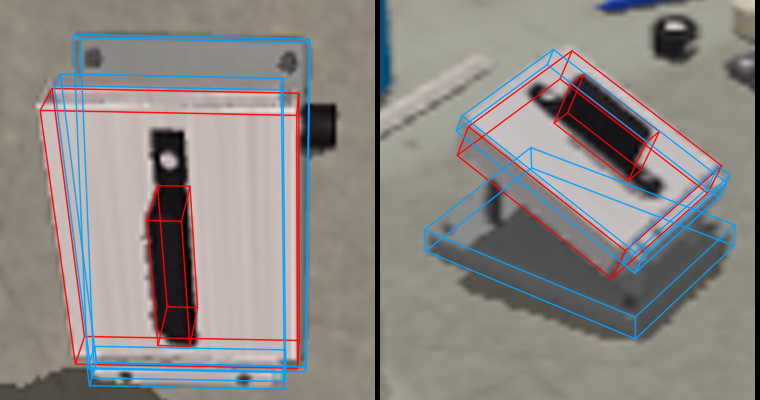

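View pics/ov2.png

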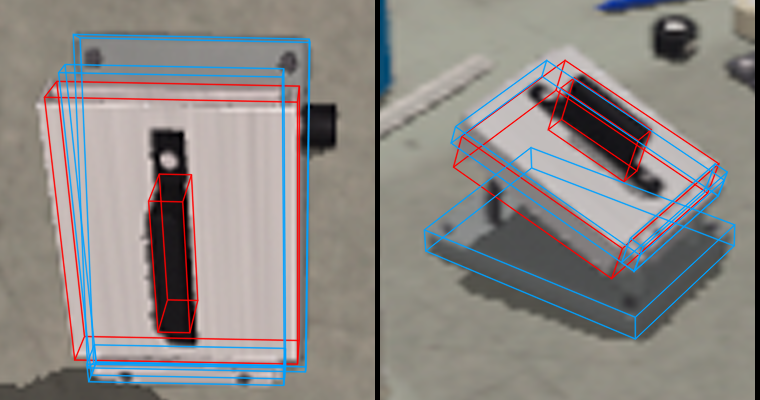

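```bash
python3 - <<'E'
from fit1 import *
for sl in(.36,.40,.44,.48):
    for v in(('w',),('scene',),('top',)):
        r=nm(lambda p:res([p[0],p[1],p[2],sl,p[3]],v),[.5657,-.01,.184,.054],[.006,.006,.03,.003]); print(sl,v,r[0].round(4),round(r[1],1))
f=M['f'];s=6
for nme,f,(u,v,w,h) in(('a',M['f'],(190,75,95,105)),('b',M0['scene'],(225,200,80,75))):
    s=6
    c=cv2.resize(f['pixels'][v:v+h,u:u+w],None,fx=s,fy=s,interpolation=cv2.INTER_CUBIC)
    for k in range(0,w,10): cv2.putText(c,str(u+k),(k*s,8),0,.3,(0,0,255)); cv2.line(c,(k*s,8),(k*s,14),(0,0,255))
    for k in range(0,h,10): cv2.putText(c,str(v+k),(0,k*s+3),0,.3,(0,0,255))
    cv2.imwrite(f'pics/z{nme}.png',c)
E
```

```text
('w', 'scene', 'top') [ 0.56583545 -0.00991959  0.18360196  0.38975932  0.05197615] 1459.920166015625
('w', 'scene') [ 0.56559213 -0.01006454  0.18378115  0.38549764  0.05218127] 1326.785400390625
('w',) [ 0.56476467 -0.00809237  0.18030044  0.2707544   0.04670167] 822.543701171875
rail [ 0.5370063  -0.21225723 -0.1783606 ] 283.74774169921875
gauge [ 0.41598419 -0.02901783 -0.41325202] 120.98577880859375
gauge [ 0.41741377 -0.0291391  -0.46995897] 303.32806396484375
0.36 ('w',) [ 0.5654 -0.0089  0.1684  0.0473] 863.0
0.36 ('scene',) [ 0.5667 -0.0131  0.2125  0.0541] 359.4
0.36 ('top',) [ 0.5685 -0.0077  0.2285  0.0513] 121.0
0.4 ('w',) [ 0.5658 -0.0095  0.1563  0.0479] 883.5
0.4 ('scene',) [ 0.5669 -0.0123  0.2299  0.0533] 379.4
0.4 ('top',) [ 0.5657 -0.01    0.199   0.054 ] 123.0
0.44 ('w',) [ 0.5666 -0.01    0.1556  0.0488] 898.7
0.44 ('scene',) [ 0.5662 -0.0106  0.2727  0.0544] 398.6
0.44 ('top',) [ 0.565  -0.0088  0.1941  0.0528] 122.0
0.48 ('w',) [ 0.5672 -0.0101  0.1406  0.0502] 918.3
0.48 ('scene',) [ 0.5648 -0.0076  0.3337  0.055 ] 418.1
0.48 ('top',) [ 0.5645 -0.0095  0.1924  0.0541] 120.9
```

View pics/za.png

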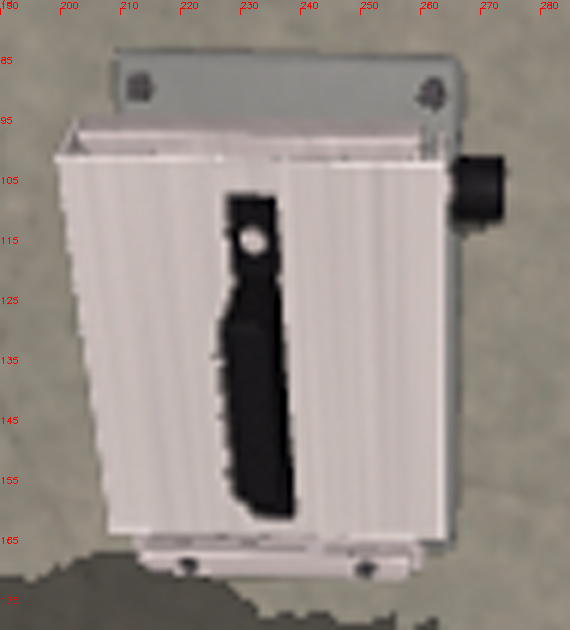

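View pics/zb.png

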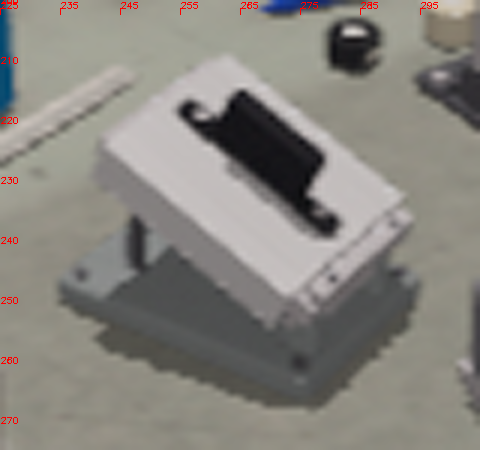

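```bash
python3 - <<'E'
from fit import *
c=[(.052,.0455),(.052,-.0455),(-.052,.0455),(-.052,-.0455)]
W=np.array([(199.25,100.75),(264,101.4),(208,163.4),(264.1,164.6)]);WB=np.array([(209.1,83),(266.3,84.3)])
S=np.array([(241.7,223.8),(262.1,208.7),(274.2,248.2),(292.9,232)])
def r(p,ws=1):
    o,Rs,h,Rp=stage(*p[:4])
    P=np.array([h+Rp@np.array([p[4]+a,b,.0225]) for a,b in c])
    Bs=np.array([o+Rs@np.array([.068,b,.014]) for b in(.048,-.048)])
    return np.concatenate([(proj(M['f'],P)-W).ravel(),(proj(M['f'],Bs)-WB).ravel(),ws*(proj(M0['scene'],P)-S).ravel()])
for ws in(1,0):
    q=least_squares(lambda p:r(p,ws),[.565,-.01,.18,.4,.054]); print(q.x.round(4),q.fun.round(1))
E
```

```text
[ 0.5657 -0.0108  0.1864  0.3946  0.055 ] [ 0.3 -0.3  0.   0.1  0.6  0.7  0.2  0.4 -1.1  0.2  0.7 -0.1 -0.1 -0.1
  0.2 -0.1 -1.3  0.5 -0.8 -0.2]
[ 0.5657 -0.0107  0.1825  0.4199  0.0566] [-0.2 -0.4 -0.   0.3  0.3  0.1  0.   0.  -0.9  0.1  0.8 -0.  -0.  -0.
  0.  -0.  -0.   0.  -0.  -0. ]
```

```bash
cat >> h.py <<'E'
def ctool(p,z,x=None):
    o,Rs,h,Rp=stage(*p[:4]); 
    return h+Rp@np.array([p[4] if x is None else x,0,.02+z]), Rp@np.diag([1,-1,-1])
E
python3 - <<'E'
from h import *
p=[.5657,-.0108,.184,.405,.0555]
rows([ctool(p,.15),ctool(p,.1)])
print(ctool(p,.1)[0])
E
```

```text
t [ -7.4 -62.7 193.4] r [-0.12 23.19  0.73] dist 203 ang 23.2
t [ 12.3 -62.5 239.4] r [-0.12 23.19  0.73] dist 248 ang 23.2
[ 0.51824278 -0.01963203  0.16216033]
```

```bash
python3 -m creep '[{"rx":0,"ry":5,"rz":0,"tx":-2,"ty":-15,"tz":40,"hand":-1},{"rx":0,"ry":12,"rz":0.5,"tx":-4,"ty":-30,"tz":85,"hand":-1},{"rx":0,"ry":18,"rz":0.7,"tx":-6,"ty":-45,"tz":130,"hand":-1},{"rx":0,"ry":23.2,"rz":0.7,"tx":-7,"ty":-62.5,"tz":175,"hand":-1},{"rx":0,"ry":23.2,"rz":0.7,"tx":-7,"ty":-62.5,"tz":193,"hand":-1},{"rx":0,"ry":23.2,"rz":0.7,"tx":-7,"ty":-62.5,"tz":193,"hand":-1}]'; python3 - <<'E'
from h import *
import pickle
f=grab('wrist'); print(pose()[1])
cv2.imwrite('pics/w2.png',f['pixels'])
pickle.dump({'f':{k:f[k] for k in('pixels','K','Rc','tc')}},open('m2.pkl','wb'))
E
```

```text
clock: 3.45
position: [0.4956, -0.0221, 0.2039]
tool_rot: [-3.137, -0.4, 0.185]
force: [-1.3, 0.0, 0.2]
grip_width: 0.0853
[ 0.49770379 -0.02252975  0.20665815]
```

View pics/w2.png

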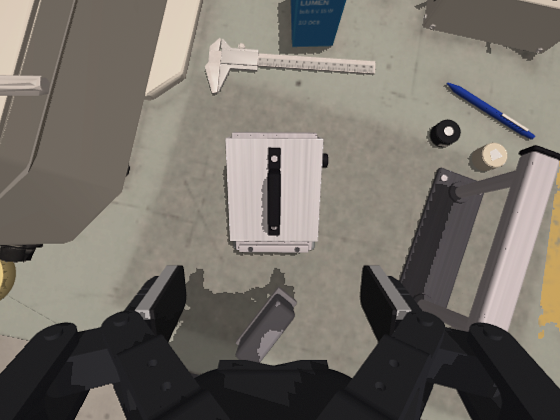

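```bash
cat > zoom.py <<'E'
from h import *
def zoom(img,u,v,w,h,s,name):
    c=cv2.resize(img[v:v+h,u:u+w],None,fx=s,fy=s,interpolation=cv2.INTER_CUBIC)
    for k in range(0,w,10): cv2.putText(c,str(u+k),(k*s,8),0,.3,(0,0,255)); cv2.line(c,(int((k+.5)*s),8),(int((k+.5)*s),14),(0,0,255))
    for k in range(0,h,10): cv2.putText(c,str(v+k),(0,k*s+3),0,.3,(0,0,255)); cv2.line(c,(20,int((k+.5)*s)),(26,int((k+.5)*s)),(0,0,255))
    cv2.imwrite(f'pics/{name}.png',c)
E
python3 - <<'E'
from zoom import *
import pickle
f=pickle.load(open('m2.pkl','rb'))['f']
zoom(f['pixels'],215,125,125,140,4,'z2')
zoom(f['pixels'],390,135,170,200,3,'z2r')
E
```

```text
(no output)
```

View pics/z2.png

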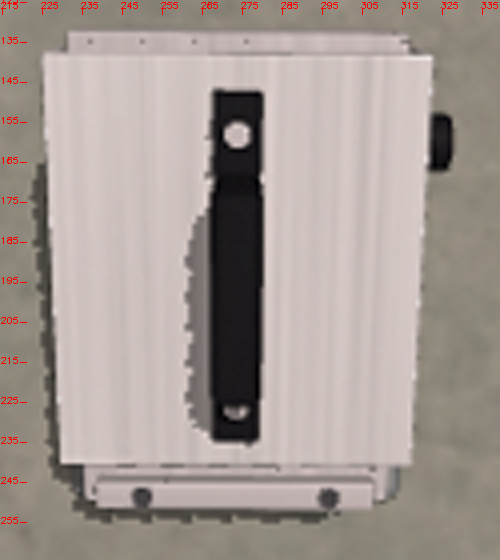

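View pics/z2r.png

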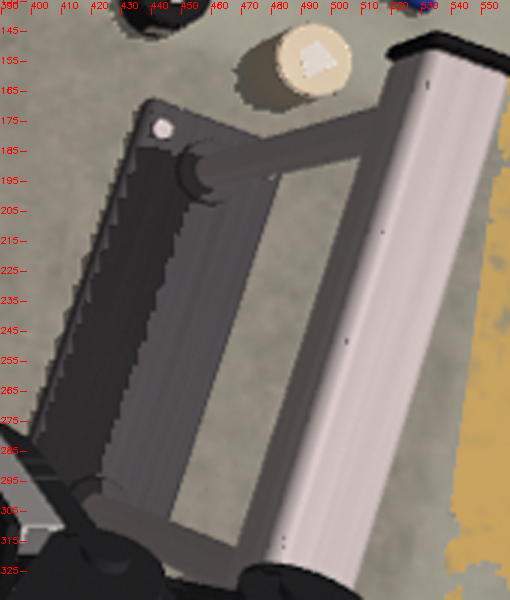

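```bash
cat > fit2.py <<'E'
from fit import *
F2=pickle.load(open('m2.pkl','rb'))['f']
c=[(.052,.0455),(.052,-.0455),(-.052,.0455),(-.052,-.0455)]
W=np.array([(199.25,100.75),(264,101.4),(208,163.4),(264.1,164.6)]);WB=np.array([(209.1,83),(266.3,84.3)])
S=np.array([(241.7,223.8),(262.1,208.7),(274.2,248.2),(292.9,232)])
W2=np.array([(225.6,138.4),(322.9,138.9),(230.1,240.6),(317.4,240.6)])
def r(p,ws=.7,wb=1):
    o,Rs,h,Rp=stage(*p[:4])
    P=np.array([h+Rp@np.array([p[4]+a,b,.0225]) for a,b in c])
    Bs=np.array([o+Rs@np.array([.068,b,.014]) for b in(.048,-.048)])
    return np.concatenate([(proj(M['f'],P)-W).ravel(),wb*(proj(M['f'],Bs)-WB).ravel(),(proj(F2,P)-W2).ravel(),ws*(proj(M0['scene'],P)-S).ravel()])
E
python3 - <<'E'
from fit2 import *
for ws in(.7,0):
    q=least_squares(lambda p:r(p,ws),[.565,-.01,.18,.4,.054]); print(q.x.round(4),q.fun.round(1))
p=q.x
rows([ctool(p,.15),ctool(p,.05),ctool(p,.006)])
E
```

```text
[ 0.5658 -0.0104  0.1827  0.4015  0.0554] [-0.  -0.5 -0.1  0.1  0.2  0.4 -0.1  0.2 -1.1 -0.1  0.7 -0.2 -0.1 -0.2
  0.2 -0.5 -0.   0.5  0.5  0.8 -0.2 -0.3  0.1 -0.2 -1.1  0.4 -0.7 -0.2]
[ 0.5659 -0.0104  0.1818  0.4082  0.0557] [-0.1 -0.5 -0.2  0.2  0.1  0.3 -0.2  0.2 -1.1 -0.1  0.7 -0.2 -0.2 -0.3
  0.4 -0.5 -0.1  0.3  0.4  0.7 -0.  -0.   0.  -0.  -0.   0.  -0.  -0. ]
t [ 1.4  0.4 -1. ] r [-0.28  0.45  0.19] dist 2 ang 0.6
t [ 2.2  0.9 99. ] r [-0.28  0.45  0.19] dist 99 ang 0.6
t [  2.5   1.1 143. ] r [-0.28  0.45  0.19] dist 143 ang 0.6
```

```bash
python3 -m creep '[{"rx":-0.3,"ry":0.5,"rz":0.2,"tx":2,"ty":0.5,"tz":45,"hand":0},{"rx":-0.3,"ry":0.5,"rz":0.2,"tx":2,"ty":1,"tz":90,"hand":0},{"rx":-0.3,"ry":0.5,"rz":0.2,"tx":2.5,"ty":1,"tz":120,"hand":0},{"rx":-0.3,"ry":0.5,"rz":0.2,"tx":2.5,"ty":1,"tz":135,"hand":0},{"rx":-0.3,"ry":0.5,"rz":0.2,"tx":2.5,"ty":1,"tz":142,"hand":0},{"rx":-0.3,"ry":0.5,"rz":0.2,"tx":2.5,"ty":1,"tz":142,"hand":0}]' 50; python3 - <<'E'
from h import *
import pickle
f=grab('wrist'); print(pose()[1])
cv2.imwrite('pics/w3.png',f['pixels'])
rows([ctool([.5658,-.0104,.1825,.404,.0555],.006)])
E
```

```text
clock: 4.1
position: [0.5681, -0.0188, 0.0929]
tool_rot: [-3.141, -0.392, 0.187]
force: [-0.6, -0.6, 0.5]
grip_width: 0.0428
[ 0.56843144 -0.01845081  0.09153853]
t [-17.3  -8.6  10. ] r [-0.21  0.77  0.73] dist 22 ang 1.1
```

View pics/w3.png

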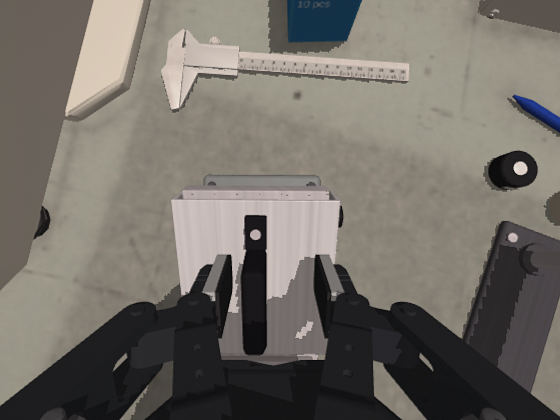

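```bash
python3 -m creep '[{"rx":0,"ry":0,"rz":0,"tx":-5,"ty":-4,"tz":0,"hand":0},{"rx":0,"ry":0,"rz":0,"tx":-5,"ty":-4,"tz":0,"hand":0}]'; python3 - <<'E'
from h import *
s=bot.observe();print(s['position'],s['tool_rot'],s['qpos'],s['qd'],s['force'])
rows([ctool([.5658,-.0104,.1825,.404,.0555],.006)])
E
```

```text
clock: 4.35
position: [0.5608, -0.0147, 0.0938]
tool_rot: [-3.134, -0.386, 0.181]
force: [-0.3, 0.6, 0.2]
grip_width: 0.0427
[ 0.56084108 -0.01472107  0.09381658] [-3.13432226 -0.38631246  0.1808881 ] [ 0.2767843   0.5417393  -0.41134716  2.17839125  1.12458027  0.16379213
 -2.51927886] [-0.00131553 -0.00605675  0.00212642  0.00465796  0.017924   -0.01165995
 -0.00243925] [-0.34311069  0.56626598  0.16519199]
t [-11.9  -3.2  14.7] r [-0.38  1.01 -0.09] dist 19 ang 1.1
```

```bash
python3 -m creep '[{"rx":0,"ry":0,"rz":0,"tx":0,"ty":0,"tz":-50,"hand":0},{"rx":0,"ry":-6,"rz":0,"tx":0,"ty":0,"tz":-95,"hand":0},{"rx":0,"ry":-14,"rz":0,"tx":0,"ty":0,"tz":-140,"hand":0},{"rx":0,"ry":-22,"rz":0,"tx":20,"ty":0,"tz":-170,"hand":0},{"rx":0,"ry":-22,"rz":0,"tx":20,"ty":0,"tz":-170,"hand":0},{"rx":0,"ry":-22,"rz":0,"tx":20,"ty":0,"tz":-170,"hand":0}]';python3 - <<'E'
from h import *
s=bot.observe();print(s['qpos'])
E
python3 -m creep '[{"rx":0,"ry":0,"rz":8,"tx":0,"ty":0,"tz":0,"hand":-1},{"rx":0,"ry":0,"rz":16,"tx":0,"ty":0,"tz":0,"hand":-1}]';python3 - <<'E'
from h import *
s=bot.observe();print(s['qpos'],s['tool_rot'])
E
```

```text
clock: 4.95
position: [0.5167, -0.0226, 0.2625]
tool_rot: [-3.133, -0.001, 0.187]
force: [0.4, 0.1, -1.0]
grip_width: 0.0426
[ 0.65619049  0.45876819 -0.97220066  1.80946859  0.41391288  1.09572625
 -1.84613553]
clock: 5.15
position: [0.5157, -0.0234, 0.259]
tool_rot: [-3.134, 0.001, -0.099]
force: [0.3, 1.1, -0.7]
grip_width: 0.0702
[ 0.61189364  0.4372772  -0.90057088  1.81882788  0.37902492  1.06952602
 -2.09795299] [-3.13351542e+00  5.71273171e-04 -9.86920850e-02]
```

```bash
for i in 1 ; do python3 -m creep '[{"rx":0,"ry":0,"rz":-8.5,"tx":0,"ty":0,"tz":0,"hand":-1},{"rx":0,"ry":0,"rz":-17,"tx":0,"ty":0,"tz":0,"hand":-1},{"rx":0,"ry":0,"rz":-25.5,"tx":0,"ty":0,"tz":0,"hand":-1},{"rx":0,"ry":0,"rz":-34,"tx":0,"ty":0,"tz":0,"hand":-1},{"rx":0,"ry":0,"rz":-42.5,"tx":0,"ty":0,"tz":0,"hand":-1},{"rx":0,"ry":0,"rz":-51,"tx":0,"ty":0,"tz":0,"hand":-1},{"rx":0,"ry":0,"rz":-59.5,"tx":0,"ty":0,"tz":0,"hand":-1},{"rx":0,"ry":0,"rz":-68,"tx":0,"ty":0,"tz":0,"hand":-1}]'
python3 -c "
from h import *
s=bot.observe();print(s['qpos'].round(3),s['tool_rot'])"; done
python3 -m creep '[{"rx":0,"ry":0,"rz":-8.5,"tx":0,"ty":0,"tz":0,"hand":-1},{"rx":0,"ry":0,"rz":-17,"tx":0,"ty":0,"tz":0,"hand":-1},{"rx":0,"ry":0,"rz":-25.5,"tx":0,"ty":0,"tz":0,"hand":-1},{"rx":0,"ry":0,"rz":-34,"tx":0,"ty":0,"tz":0,"hand":-1},{"rx":0,"ry":0,"rz":-42.5,"tx":0,"ty":0,"tz":0,"hand":-1},{"rx":0,"ry":0,"rz":-51,"tx":0,"ty":0,"tz":0,"hand":-1},{"rx":0,"ry":0,"rz":-59.5,"tx":0,"ty":0,"tz":0,"hand":-1},{"rx":0,"ry":0,"rz":-68,"tx":0,"ty":0,"tz":0,"hand":-1}]'
python3 -c "
from h import *
s=bot.observe();print(s['qpos'].round(3),s['tool_rot'])"
```

```text
clock: 5.95
position: [0.5153, -0.0235, 0.2586]
tool_rot: [-3.138, -0.006, 1.1]
force: [0.3, -0.7, 0.5]
grip_width: 0.0855
[ 0.779  0.555 -1.19   1.813  0.555  1.163 -1.062] [-3.13774836 -0.0058921   1.10011188]
clock: 6.75
position: [0.5152, -0.0237, 0.2583]
tool_rot: [3.138, -0.006, 2.287]
force: [-0.2, 0.0, 0.1]
grip_width: 0.085
[ 0.874  0.712 -1.437  1.809  0.729  1.3   -0.037] [ 3.13847692 -0.00606593  2.28720109]
```

```bash
cat > kin.py <<'E'
from h import *
import itertools
D=[([1.09282065,0.52200971,-0.03632407,1.59998924,0.02118841,1.02110091,-0.11279351],[0.24769,-0.57346,0.23074],[-3.14047,0,.40776]),
([0.2767843,0.5417393,-0.41134716,2.17839125,1.12458027,0.16379213,-2.51927886],[0.56084108,-0.01472107,0.09381658],[-3.13432226,-0.38631246,0.1808881]),
([0.65619049,0.45876819,-0.97220066,1.80946859,0.41391288,1.09572625,-1.84613553],[.5167,-.0226,.2625],[-3.133,-.001,.187]),
([0.61189364,0.4372772,-0.90057088,1.81882788,0.37902492,1.06952602,-2.09795299],[.5157,-.0234,.259],[-3.13351542,5.7127e-04,-9.86920850e-02]),
([0.779,0.555,-1.19,1.813,0.555,1.163,-1.062],[.5153,-.0235,.2586],[-3.13774836,-0.0058921,1.10011188]),
([0.874,0.712,-1.437,1.809,0.729,1.3,-0.037],[.5152,-.0237,.2583],[3.13847692,-0.00606593,2.28720109])]
def T(Rm=None,t=None):
    A=np.eye(4)
    if Rm is not None:A[:3,:3]=Rm
    if t is not None:A[:3,3]=t
    return A
def fk(q,par,sg,full=False):
    a,b,h,L1,L2,Lt,e1,e2,e3,bx,by=par
    J=[]
    def rz(x):return T(Rz(x))
    def ry(x):return T(Ry(x))
    A=T(None,[bx,by,h])@rz(sg[0]*q[0]+a)
    A=A@T(None,[e1,0,0])@ry(q[1])@T(None,[0,0,L1]); el=A[:3,3]
    A=A@rz(sg[1]*q[2])@T(None,[e2,0,0])@ry(q[3])@T(None,[-e2,0,L2]); 
    A=A@rz(sg[2]*q[4])@ry(q[5])@T(None,[e3,0,0])@rz(sg[3]*q[6]+b)@T(None,[0,0,Lt])
    return A
if __name__=='__main__':
    best=[]
    for sg in itertools.product((1,-1),repeat=4):
      for a0 in((-2.25,-0.06) if 1 else ()):
        def res(par):
            e=[]
            for q,p,r in D:
                A=fk(q,par,sg); Rm=R.from_euler('xyz',r).as_matrix()
                e+=list((A[:3,3]-p))+list((A[:3,:3]-Rm).ravel()*.2)
            return np.array(e)
        for b0 in(0,2,-2):
            s=least_squares(res,[a0,b0,.3,.4,.4,.25,0,0,0,0,0]); best.append((s.cost,sg,s.x.round(4)))
    best.sort(key=lambda t:t[0])
    for b in best[:4]: print(b)
E
python3 kin.py
```

```text
(np.float64(0.00019591615404088673), (-1, -1, -1, -1), array([-0.1055,  1.4665,  0.3673,  0.5703,  0.4503,  0.3965, -0.0365,
       -0.028 , -0.0098,  0.0159, -0.0196]))
(np.float64(0.00019591615404089213), (-1, -1, -1, -1), array([-0.1055,  1.4665,  0.3673,  0.5703,  0.4503,  0.3965, -0.0365,
       -0.028 , -0.0098,  0.0159, -0.0196]))
(np.float64(0.00019591615404090465), (-1, -1, -1, -1), array([-0.1055,  1.4665,  0.3673,  0.5703,  0.4503,  0.3965, -0.0365,
       -0.028 , -0.0098,  0.0159, -0.0196]))
(np.float64(0.0001959161540409074), (-1, -1, -1, -1), array([-0.1055,  1.4665,  0.3673,  0.5703,  0.4503,  0.3965, -0.0365,
       -0.028 , -0.0098,  0.0159, -0.0196]))
```

```bash
cat > kin2.py <<'E'
from kin import *
def fk2(q,par):
    a,b,h,L1,L2,Lt,e1,e2,e3,bx,by,y1,y2,y3,o2,o4,o6,e4=par
    rz=lambda x:T(Rz(-x)); ry=lambda x:T(Ry(x)); t=lambda x,y,z:T(None,[x,y,z])
    A=t(bx,by,h)@rz(q[0]+a)@t(e1,y1,0)@ry(q[1]+o2)@t(0,0,L1)@rz(q[2])@t(e2,y2,0)@ry(q[3]+o4)@t(e4,0,L2)@rz(q[4])@t(0,y3,0)@ry(q[5]+o6)@t(e3,0,0)@rz(q[6]+b)@t(0,0,Lt)
    return A
def fit():
    x0=[-.1055,-1.4665,.3673,.5703,.4503,.3965,-.0365,-.028,-.0098,0,0]+[0]*6+[.028]
    def res(par):
        e=[]
        for q,p,r in D:
            A=fk2(q,par); Rm=R.from_euler('xyz',r).as_matrix()
            e+=list((A[:3,3]-p))+list((A[:3,:3]-Rm).ravel()*.2)
        return np.array(e+list(.003*np.array(par[6:])))
    s=least_squares(res,x0); return s
if __name__=='__main__':
    s=fit(); print(s.cost,s.x.round(4)); r=s.fun[:len(D)*12].reshape(len(D),12); print((np.abs(r[:,:3])*1000).round(1))
    np.save('par.npy',s.x)
E
python3 kin2.py
```

```text
1.313264362290183e-07 [ 2.0000e-04 -1.5707e+00  3.1740e-01  5.3570e-01  4.2440e-01  3.2790e-01
 -1.0000e-03 -3.4000e-03 -3.0000e-04  1.8000e-03  2.2000e-03 -2.4300e-02
 -3.6400e-02 -1.0000e-03 -2.0000e-04  2.0000e-04  0.0000e+00  2.4000e-03]
[[0.  0.  0. ]
 [0.  0.  0. ]
 [0.  0.  0. ]
 [0.  0.  0. ]
 [0.2 0.1 0. ]
 [0.1 0.1 0. ]]
```

```bash
cat > ik.py <<'E'
from kin2 import *
par=np.load('par.npy')
lo=np.array([-2.91,-.3,-1.5,.17,-1.26,.16,-2.52]);hi=np.array([2.91,2.13,1.42,2.43,4.41,1.93,2.52])
def err(q,P,Rm):
    A=fk2(q,par); return np.r_[P-A[:3,3], .3*R.from_matrix(Rm@A[:3,:3].T).as_rotvec()]
def ik(P,Rm,q0,m=.05,q3=None):
    def f(q):
        e=err(q,P,Rm)*100
        return np.r_[e,.001*(q-q0)] if q3 is None else np.r_[e,(q[2]-q3)*1.]
    s=least_squares(f,np.clip(q0,lo+m+.001,hi-m-.001),bounds=(lo+m,hi-m)); return s.x,np.linalg.norm(err(s.x,P,Rm))
def jac(q):
    A=fk2(q,par);J=np.zeros((6,7))
    for i in range(7):
        d=q.copy();d[i]+=1e-5;B_=fk2(d,par)
        J[:3,i]=(B_[:3,3]-A[:3,3])/1e-5;J[3:,i]=R.from_matrix(B_[:3,:3]@A[:3,:3].T).as_rotvec()/1e-5
    return J
def track(q,P,Rm,n=30):
    q=q.copy();A=fk2(q,par);P0=A[:3,3];w=R.from_matrix(Rm@A[:3,:3].T).as_rotvec();R0=A[:3,:3]
    for k in range(1,n+1):
        Pk=P0+(P-P0)*k/n;Rk=R.from_rotvec(w*k/n).as_matrix()@R0
        for _ in range(2):
            B_=fk2(q,par);dx=np.r_[Pk-B_[:3,3],R.from_matrix(Rk@B_[:3,:3].T).as_rotvec()]
            q=q+np.linalg.pinv(jac(q),rcond=1e-3)@dx
    return q
E
python3 - <<'E'
from ik import *
# does pinv replicate? start -> view pose
q=np.array(D[0][0])
for P in((.25,-.57,.38),(.365,-.336,.40),(.42,-.2,.4),(.519,-.081,.4009)):
    q=track(q,np.array(P),Rdown(.2))
print('sim',q.round(3))
q=track(q,np.array([.4977,-.0225,.2067]),R.from_euler('xyz',[-3.137,-.4,.185]).as_matrix()); print(q.round(3))
print('now',bot.observe()['qpos'].round(3))
p=[.5658,-.0104,.1825,.404,.0555]
rng=np.random.default_rng(0)
for flip in(0,1):
  for z in(.006,.1):
    P,Rm=ctool(p,z)
    if flip: Rm=Rm@np.diag([-1,-1,1.])
    seen=set()
    for _ in range(60):
        q0=rng.uniform(lo,hi); x,e=ik(P,Rm,q0,.03)
        if e<1e-3:
            k=tuple((x/.3).round())
            if k not in seen and len(seen)<8: seen.add(k); print(flip,z,x.round(2))
E
```

```text
sim [ 0.315  0.233 -0.34   1.602  0.08   1.32  -1.408]
[ 0.288  0.225 -0.366  2.245  0.083  0.291 -1.513]
now [ 0.874  0.712 -1.437  1.809  0.729  1.3   -0.037]
0 0.006 [-0.24  0.57  0.25  2.24  4.38  0.19  0.42]
0 0.1 [-0.21  0.33  0.21  2.27 -0.73  0.19 -0.73]
0 0.1 [ 0.29  0.34 -0.4   2.25  0.46  0.19 -1.88]
0 0.1 [ 0.8   0.51 -1.06  2.22  1.13  0.46 -2.49]
0 0.1 [-0.57  0.4   0.67  2.29 -1.23  0.34 -0.24]
0 0.1 [ 0.58  0.41 -0.76  2.23  0.9   0.3  -2.3 ]
0 0.1 [ 0.73  0.47 -0.95  2.23  1.06  0.39 -2.43]
1 0.006 [ 0.7   0.77 -1.01  2.19  1.58  0.56  0.29]
1 0.006 [ 0.91  1.11 -1.45  2.18  1.64  1.04  0.39]
1 0.006 [ 0.31  0.58 -0.46  2.21  1.64  0.19  0.11]
1 0.006 [ 0.81  0.9  -1.22  2.19  1.6   0.76  0.33]
1 0.006 [ 0.78  0.85 -1.15  2.19  1.59  0.69  0.32]
1 0.006 [ 0.57  0.68 -0.82  2.2   1.58  0.41  0.25]
1 0.006 [ 0.73  0.8  -1.06  2.19  1.59  0.61  0.3 ]
1 0.006 [ 0.91  1.13 -1.47  2.18  1.65  1.06  0.39]
1 0.1 [ 0.98  0.73 -1.4   2.22  1.31  0.75  0.53]
1 0.1 [ 1.01  0.79 -1.47  2.22  1.34  0.83  0.51]
1 0.1 [-0.21  0.33  0.21  2.27 -0.73  0.19  2.41]
1 0.1 [ 0.73  0.47 -0.96  2.23  1.06  0.4   0.71]
1 0.1 [ 0.29  0.34 -0.4   2.25  0.46  0.19  1.26]
1 0.1 [ 0.88  0.57 -1.18  2.22  1.2   0.55  0.6 ]
1 0.1 [ 0.62  0.42 -0.82  2.23  0.95  0.33  0.8 ]
1 0.1 [ 0.41  0.36 -0.54  2.24  0.67  0.23  1.06]
```

```bash
python3 - <<'E'
from ik import *
q=bot.observe()['qpos'].copy()
p=[.5658,-.0104,.1825,.404,.0555]; F=np.diag([-1,-1,1.])
for P,Rm in((fk2(q,par)[:3,3],Rdown(.1825+np.pi)),(ctool(p,.12)[0],ctool(p,.12)[1]@F),(ctool(p,.006)[0],ctool(p,.006)[1]@F)):
    q=track(q,P,Rm); print(q.round(2),(q>hi).any()|(q<lo).any())
# alternative direct
q=bot.observe()['qpos'].copy()
q=track(q,ctool(p,.12)[0],ctool(p,.12)[1]@F);print(q.round(2));q=track(q,ctool(p,.006)[0],ctool(p,.006)[1]@F);print(q.round(2))
rows([(ctool(p,.12)[0],ctool(p,.12)[1]@F)])
E
```

```text
[ 0.9   0.88 -1.64  1.81  0.89  1.47  0.85] True
[ 1.07  0.91 -1.66  2.22  1.35  1.02  0.52] True
[ 0.9   1.09 -1.43  2.18  1.64  1.01  0.38] False
[ 1.06  0.84 -1.59  2.22  1.31  0.93  0.53]
[ 0.88  1.02 -1.36  2.19  1.62  0.92  0.36]
t [ 4.8 -1.6 77.8] r [-11.66 -21.25 -58.65] dist 78 ang 63.5
```

```bash
python3 -m creep '[{"rx":-1.5,"ry":-2.7,"rz":-7.3,"tx":0.5,"ty":0,"tz":10,"hand":-1},{"rx":-2.9,"ry":-5.3,"rz":-14.7,"tx":1,"ty":0,"tz":20,"hand":-1},{"rx":-4.4,"ry":-8,"rz":-22,"tx":2,"ty":-0.5,"tz":30,"hand":-1},{"rx":-5.8,"ry":-10.6,"rz":-29.3,"tx":2.5,"ty":-1,"tz":40,"hand":-1},{"rx":-7.3,"ry":-13.3,"rz":-36.7,"tx":3,"ty":-1,"tz":50,"hand":-1},{"rx":-8.7,"ry":-15.9,"rz":-44,"tx":3.5,"ty":-1,"tz":60,"hand":-1},{"rx":-10.2,"ry":-18.6,"rz":-51.3,"tx":4,"ty":-1.5,"tz":70,"hand":-1},{"rx":-11.7,"ry":-21.2,"rz":-58.6,"tx":5,"ty":-1.5,"tz":78,"hand":-1}]'; cat > nxt.py <<'E'
from ik import *
F=np.diag([-1,-1,1.])
PST=[.5658,-.0104,.1825,.404,.0555]
E
python3 - <<'E'
from nxt import *
p=PST
print(bot.observe()['qpos'].round(3))
rows([(ctool(p,.12)[0],ctool(p,.12)[1]@F),(ctool(p,.006)[0],ctool(p,.006)[1]@F)])
E
```

```text
clock: 7.55
position: [0.5108, -0.0207, 0.1796]
tool_rot: [-3.14, 0.405, -2.96]
force: [0.3, -0.7, -0.5]
grip_width: 0.085
[ 1.03   0.704 -1.458  2.224  1.256  0.761  0.563]
t [-0.3  0.2 -0.9] r [-0.13  0.08 -0.07] dist 1 ang 0.2
t [ -0.2   0.4 113.1] r [-0.13  0.08 -0.07] dist 113 ang 0.2
```

Perfect tracking now. Descend.

```bash
python3 -m creep '[{"rx":0,"ry":0,"rz":0,"tx":0,"ty":0,"tz":40,"hand":0},{"rx":0,"ry":0,"rz":0,"tx":0,"ty":0,"tz":75,"hand":0},{"rx":0,"ry":0,"rz":0,"tx":0,"ty":0,"tz":98,"hand":0},{"rx":0,"ry":0,"rz":0,"tx":0,"ty":0,"tz":112,"hand":0},{"rx":0,"ry":0,"rz":0,"tx":0,"ty":0,"tz":112,"hand":0}]' 50;python3 - <<'E'
from nxt import *
p=PST
rows([(ctool(p,.006)[0],ctool(p,.006)[1]@F)])
f=grab('wrist'); cv2.imwrite('pics/w4.png',f['pixels'])
E
```

```text
clock: 8.05
position: [0.5548, -0.0126, 0.0758]
tool_rot: [3.14, 0.403, -2.967]
force: [-0.1, 0.0, 0.4]
grip_width: 0.0427
t [-0.   0.1  0.1] r [-0.1  -0.07 -0.4 ] dist 0 ang 0.4
```

View pics/w4.png

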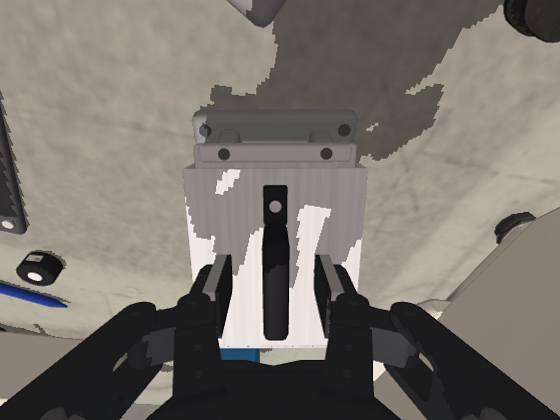

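```bash
python3 -m creep '[{"rx":0,"ry":0,"rz":0,"tx":0,"ty":0,"tz":0,"hand":1},{"rx":0,"ry":0,"rz":0,"tx":0,"ty":0,"tz":0,"hand":1},{"rx":0,"ry":0,"rz":0,"tx":0,"ty":0,"tz":0,"hand":1},{"rx":0,"ry":0,"rz":0,"tx":0,"ty":0,"tz":0,"hand":1},{"rx":0,"ry":0,"rz":0,"tx":0,"ty":0,"tz":0,"hand":1}]' 60
```

```text
clock: 8.6
position: [0.5551, -0.0126, 0.0777]
tool_rot: [3.141, 0.406, -2.966]
force: [-9.0, -3.2, 17.2]
grip_width: 0.0111
```

```bash
python3 - <<'E'
from zoom import *
import pickle
# rail refine: bar top corners in F1 (w1) and F2; zoom w1
f=pickle.load(open('m1.pkl','rb'))['f']
zoom(f['pixels'],305,100,110,145,4,'z1r')
E
```

```text
(no output)
```

View pics/z1r.png

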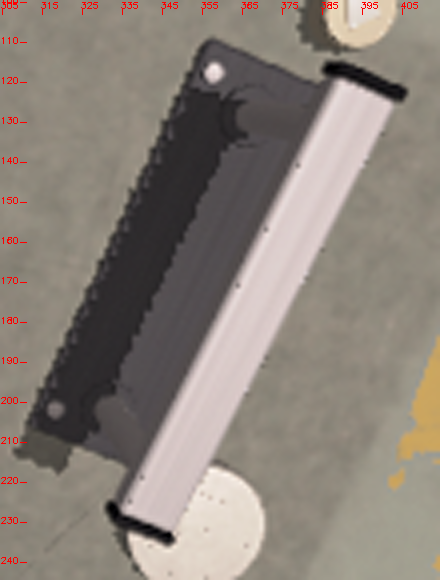

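```bash
python3 - <<'E'
from fit import *
from fit1 import resr
W=np.array([(385.9,115.9),(405.9,123.4),(331.6,226),(347.6,234.6)])
def r(p,f=M['f']):
    Rs=Rz(p[2]);o=np.array([p[0],p[1],0]); P=np.array([o+Rs@np.array([a,b,.122]) for a,b in((.09,.012),(.09,-.012),(-.09,.012),(-.09,-.012))])
    return (proj(f,P)-W).ravel()
q=least_squares(r,[.54,-.21,-.18]);print(q.x.round(4),q.fun.round(1))
p=q.x;Rs=Rz(p[2]);o=np.array([p[0],p[1],0])
F2=pickle.load(open('m2.pkl','rb'))['f']
import cv2
from ov import draw
im=cv2.resize(F2['pixels'],None,fx=3,fy=3)
draw(F2,[place(box(-.093,.093,-.03,.03,0,.008),Rs,o),place(box(-.09,.09,-.012,.012,.106,.122),Rs,o)],im,3,(0,0,255))
cv2.imwrite('pics/ovr.png',im[135*3:335*3,390*3:])
E
```

```text
('w', 'scene', 'top') [ 0.56583545 -0.00991959  0.18360196  0.38975932  0.05197615] 1459.920166015625
('w', 'scene') [ 0.56559213 -0.01006454  0.18378115  0.38549764  0.05218127] 1326.785400390625
('w',) [ 0.56476467 -0.00809237  0.18030044  0.2707544   0.04670167] 822.543701171875
rail [ 0.5370063  -0.21225723 -0.1783606 ] 283.74774169921875
gauge [ 0.41598419 -0.02901783 -0.41325202] 120.98577880859375
gauge [ 0.41741377 -0.0291391  -0.46995897] 303.32806396484375
[ 0.5383 -0.2112 -0.1818] [ 3.2 -2.2 -1.  -2.7 -0.4  4.6 -2.   1.6]
```

View pics/ovr.png

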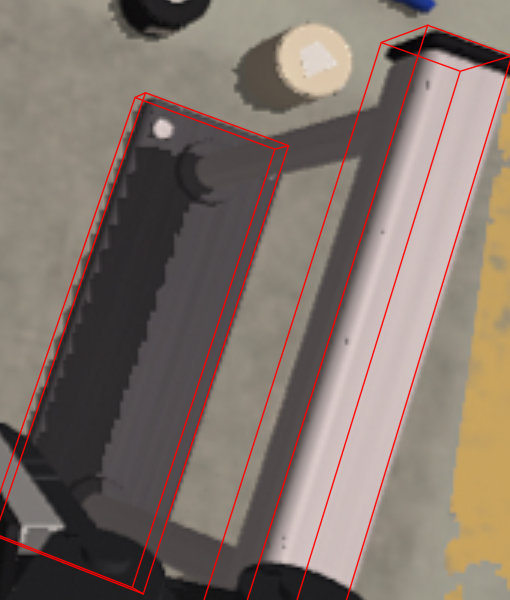

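```bash
python3 - <<'E'
from nxt import *
p=PST
Rt,tp=pose(); o,Rs,h,Rp=stage(*p[:4]); cc=h+Rp@np.array([p[4],0,.02])
print('tcp in cover',(Rp.T@(tp-cc)*1000).round(1))
rail=np.array([.538,-.2115]); ry=-.18
RR=Rdown(ry+np.pi)
off=(Rp.T@(tp-cc)); 
def tcp(z): return np.array([rail[0],rail[1],.122+z])+Rz(ry)@off
q=bot.observe()['qpos'].copy()
wp=[(tp+Rt@np.array([0,0,-.04]),Rt),(tp+Rt@np.array([0,0,-.04])+[0,0,.10],Rdown(.1825+np.pi)),(tcp(.06),RR),(tcp(.0),RR)]
for P,Rm in wp:
    q=track(q,P,Rm); print(q.round(2),(q>hi).any()|(q<lo).any())
rows(wp)
E
```

```text
tcp in cover [ 1.  -0.3  7.7]
[ 0.87  0.81 -1.28  2.21  1.48  0.74  0.4 ] False
[ 0.8   0.8  -1.39  1.8   0.83  1.28  0.93] False
[ 1.06  0.84 -1.29  1.73  0.85  1.26  0.95] False
[ 1.03  0.91 -1.23  1.77  0.93  1.18  0.9 ] False
t [ -0.   0. -40.] r [0. 0. 0.] dist 40 ang 0.0
t [-3.950e+01  1.000e-01 -1.319e+02] r [-2.000e-02  2.327e+01 -3.600e-01] dist 138 ang 23.3
t [   2.4 -193.3 -123.2] r [ 4.19 23.01 20.13] dist 229 ang 30.9
t [  26.1 -193.3  -68. ] r [ 4.19 23.01 20.13] dist 207 ang 30.9
```

```bash
python3 -m creep '[{"rx":0,"ry":0,"rz":0,"tx":0,"ty":0,"tz":-15,"hand":1},{"rx":0,"ry":0,"rz":0,"tx":0,"ty":0,"tz":-40,"hand":1},{"rx":0,"ry":4,"rz":0,"tx":-10,"ty":0,"tz":-70,"hand":1},{"rx":0,"ry":10,"rz":0,"tx":-20,"ty":0,"tz":-95,"hand":1},{"rx":0,"ry":16,"rz":0,"tx":-30,"ty":0,"tz":-118,"hand":1},{"rx":0,"ry":23.2,"rz":-0.3,"tx":-40,"ty":0,"tz":-135,"hand":1},{"rx":0,"ry":23.2,"rz":-0.3,"tx":-40,"ty":0,"tz":-135,"hand":1}]'; python3 - <<'E'
from nxt import *
Rt,tp=pose()
off=np.array([.001,-.0003,.0077]);rail=np.array([.538,-.2115]); ry=-.18
RR=Rdown(ry+np.pi)
def tcp(z): return np.array([rail[0],rail[1],.122+z])+Rz(ry)@off
rows([(tcp(.06),RR)])
f=grab('wrist'); cv2.imwrite('pics/w5.png',f['pixels'])
E
```

```text
clock: 9.3
position: [0.5411, -0.0145, 0.2196]
tool_rot: [3.14, -0.0, -2.96]
force: [-0.2, -0.7, -2.6]
grip_width: 0.0108
t [  37.7 -193.9   29.5] r [ 0.11 -0.03 20.71] dist 200 ang 20.7
```

View pics/w5.png

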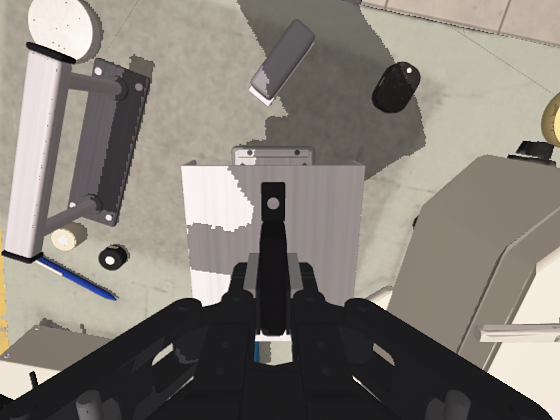

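```bash
python3 -m creep '[{"rx":0,"ry":0,"rz":3,"tx":6,"ty":-30,"tz":0,"hand":1},{"rx":0,"ry":0,"rz":8,"tx":13,"ty":-70,"tz":0,"hand":1},{"rx":0,"ry":0,"rz":13,"tx":22,"ty":-110,"tz":0,"hand":1},{"rx":0,"ry":0,"rz":17,"tx":30,"ty":-150,"tz":5,"hand":1},{"rx":0,"ry":0,"rz":20.7,"tx":36,"ty":-180,"tz":10,"hand":1},{"rx":0,"ry":0,"rz":20.7,"tx":38,"ty":-194,"tz":15,"hand":1},{"rx":0,"ry":0,"rz":20.7,"tx":38,"ty":-194,"tz":15,"hand":1},{"rx":0,"ry":0,"rz":20.7,"tx":38,"ty":-194,"tz":15,"hand":1}]'; python3 - <<'E'
from nxt import *
import pickle
Rt,tp=pose()
off=np.array([.001,-.0003,.0077]);rail=np.array([.538,-.2115]); ry=-.18
RR=Rdown(ry+np.pi)
def tcp(z): return np.array([rail[0],rail[1],.122+z])+Rz(ry)@off
rows([(tcp(.06),RR),(tcp(0),RR)])
out={}
for n in('wrist','scene'):
    f=grab(n); cv2.imwrite(f'pics/{n}6.png',f['pixels']); out[n]={k:f[k] for k in('pixels','K','Rc','tc')}
    d=viewer.outline_of('cover_rail',f); print(n,[ (x['score'],x['bbox']) for x in d])
    d=viewer.outline_of('stage_cover',f); print(n,[ (x['score'],x['bbox']) for x in d])
pickle.dump(out,open('m6.pkl','wb'))
s=out['scene']['pixels'][150:270,220:400]; cv2.imwrite('pics/s6z.png',cv2.resize(s,None,fx=4,fy=4,interpolation=cv2.INTER_CUBIC))
E
```

```text
clock: 10.15
position: [0.5362, -0.2121, 0.2008]
tool_rot: [3.14, 0.0, 2.964]
force: [-0.2, 0.7, -1.5]
grip_width: 0.0112
t [-2.6  0.6 11.1] r [0.1  0.01 0.14] dist 11 ang 0.2
t [-2.6  0.4 71.1] r [0.1  0.01 0.14] dist 71 ang 0.2
wrist [(0.74, [245.2, 100.5, 300.1, 165.7])]
wrist [(0.7, [181.4, 161.4, 366.4, 342.3])]
scene [(0.75, [296.0, 176.1, 346.7, 242.3]), (0.68, [301.4, 246.8, 325.2, 283.3])]
scene [(0.69, [298.5, 155.5, 347.7, 182.9])]
```

View pics/wrist6.png

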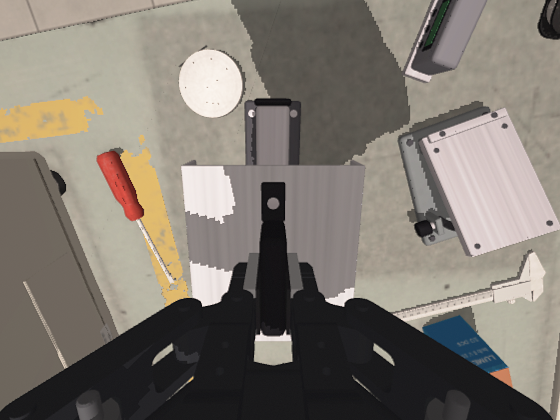

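View pics/s6z.png

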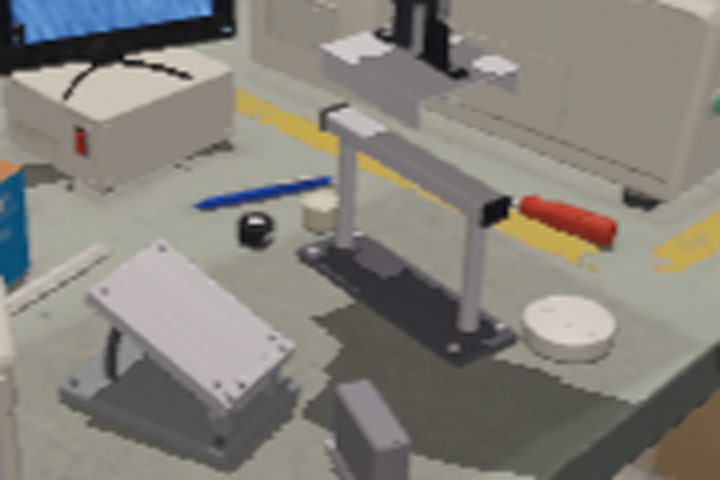

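```bash
python3 -m creep '[{"rx":0,"ry":0,"rz":0,"tx":-2.5,"ty":0.5,"tz":25,"hand":1},{"rx":0,"ry":0,"rz":0,"tx":-2.5,"ty":0.5,"tz":50,"hand":1},{"rx":0,"ry":0,"rz":0,"tx":-2.5,"ty":0.5,"tz":62,"hand":1},{"rx":0,"ry":0,"rz":0,"tx":-2.5,"ty":0.5,"tz":67,"hand":1},{"rx":0,"ry":0,"rz":0,"tx":-2.5,"ty":0.5,"tz":68,"hand":1},{"rx":0,"ry":0,"rz":0,"tx":-2.5,"ty":0.5,"tz":69,"hand":1},{"rx":0,"ry":0,"rz":0,"tx":-2.5,"ty":0.5,"tz":69,"hand":1}]'
```

```text
clock: 11.15
position: [0.5396, -0.2129, 0.1328]
tool_rot: [3.14, 0.001, 2.962]
force: [0.1, -0.1, -1.2]
grip_width: 0.011
```

```bash
python3 -m creep '[{"rx":0,"ry":0,"rz":0,"tx":0,"ty":0,"tz":1,"hand":1},{"rx":0,"ry":0,"rz":0,"tx":0,"ty":0,"tz":2,"hand":1},{"rx":0,"ry":0,"rz":0,"tx":0,"ty":0,"tz":2.5,"hand":1},{"rx":0,"ry":0,"rz":0,"tx":0,"ty":0,"tz":2.5,"hand":1}]'
```

```text
clock: 11.55
position: [0.5393, -0.2129, 0.1296]
tool_rot: [3.14, -0.0, 2.962]
force: [0.2, 0.4, -1.5]
grip_width: 0.0107
```

```bash
python3 -m creep '[{"rx":0,"ry":0,"rz":0,"tx":0,"ty":0,"tz":1,"hand":1},{"rx":0,"ry":0,"rz":0,"tx":0,"ty":0,"tz":2,"hand":1},{"rx":0,"ry":0,"rz":0,"tx":0,"ty":0,"tz":2,"hand":1}]'
```

```text
clock: 11.85
position: [0.5397, -0.2129, 0.1288]
tool_rot: [3.141, 0.001, 2.962]
force: [-5.6, -1.4, 20.2]
grip_width: 0.0108
```

```bash
python3 -m creep '[{"rx":0,"ry":0,"rz":0,"tx":0,"ty":0,"tz":-1,"hand":1},{"rx":0,"ry":0,"rz":0,"tx":0,"ty":0,"tz":-1,"hand":0.5},{"rx":0,"ry":0,"rz":0,"tx":0,"ty":0,"tz":-1,"hand":0},{"rx":0,"ry":0,"rz":0,"tx":0,"ty":0,"tz":-1,"hand":0},{"rx":0,"ry":0,"rz":0,"tx":0,"ty":0,"tz":-1,"hand":0},{"rx":0,"ry":0,"rz":0,"tx":0,"ty":0,"tz":-20,"hand":0},{"rx":0,"ry":0,"rz":0,"tx":0,"ty":0,"tz":-60,"hand":0},{"rx":0,"ry":0,"rz":0,"tx":0,"ty":0,"tz":-100,"hand":0}]';python3 - <<'E'
from nxt import *
for n in('wrist','scene'):
    f=grab(n); cv2.imwrite(f'pics/{n}7.png',f['pixels']);
s=f['pixels'][150:270,220:400]; cv2.imwrite('pics/s7z.png',cv2.resize(s,None,fx=4,fy=4,interpolation=cv2.INTER_CUBIC))
E
```

```text
clock: 12.65
position: [0.5391, -0.2124, 0.2299]
tool_rot: [3.139, -0.001, 2.963]
force: [0.0, 0.5, 0.3]
grip_width: 0.0426
```

View pics/s7z.png

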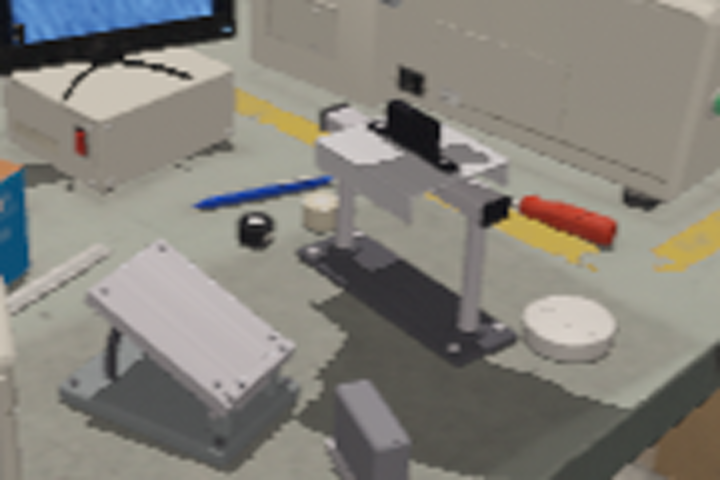

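View pics/wrist7.png

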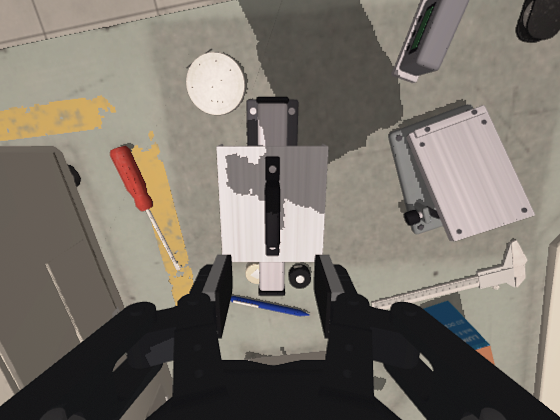

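```bash
python3 - <<'E'
from nxt import *
q=bot.observe()['qpos'].copy()
g=np.array([.417,-.029]); gy=-.44
wp=[((.48,-.03,.25),Rdown(gy+np.pi)),((g[0],g[1],.12),Rdown(gy+np.pi)),((g[0],g[1],.015),Rdown(gy+np.pi))]
for P,Rm in wp:
    q=track(q,np.array(P),Rm); print(q.round(2),(q>hi).any()|(q<lo).any())
x=ctool(PST,.1,.056);q=track(q,x[0],x[1]@F); print(q.round(2),(q>hi).any()|(q<lo).any())
x=ctool(PST,.015,.056);q=track(q,x[0],x[1]@F); print(q.round(2),(q>hi).any()|(q<lo).any())
rows(wp[:1])
E
```

```text
[ 0.89  0.57 -1.32  1.9   0.61  1.16  0.47] False
[ 0.81  0.65 -1.18  2.18  0.82  0.87  0.24] False
[ 0.65  0.82 -0.96  2.23  1.13  0.72 -0.01] False
[ 0.9   0.6  -1.22  2.22  1.22  0.58  0.59] False
[ 0.73  0.77 -1.06  2.2   1.55  0.59  0.32] False
t [ 92.5 168.7 -16.9] r [ 0.09  0.35 14.96] dist 193 ang 15.0
```

```bash
python3 -m creep '[{"rx":0,"ry":0,"rz":3,"tx":20,"ty":35,"tz":-15,"hand":-1},{"rx":0,"ry":0,"rz":6,"tx":42,"ty":77,"tz":-17,"hand":-1},{"rx":0,"ry":0,"rz":9,"tx":63,"ty":115,"tz":-17,"hand":-1},{"rx":0,"ry":0,"rz":12,"tx":80,"ty":148,"tz":-17,"hand":-1},{"rx":0,"ry":0.3,"rz":15,"tx":92,"ty":168,"tz":-17,"hand":-1},{"rx":0,"ry":0.3,"rz":15,"tx":92,"ty":168,"tz":-17,"hand":-1},{"rx":0,"ry":0.3,"rz":15,"tx":92,"ty":168,"tz":-17,"hand":-1}]';python3 - <<'E'
from nxt import *
import pickle
f=grab('wrist'); cv2.imwrite('pics/w8.png',f['pixels'])
out={'wrist':{k:f[k] for k in('pixels','K','Rc','tc')}}
for t in('angle_gauge','stage_plate','tilt_stage'):
    d=viewer.outline_of(t,f); print(t,[ (x['score'],x['bbox']) for x in d]); out[t]=d[0]['mask'] if d else None
pickle.dump(out,open('m8.pkl','wb'))
from zoom import zoom
d=viewer.outline_of('angle_gauge',f)
E
```

```text
clock: 13.45
position: [0.4789, -0.0312, 0.2456]
tool_rot: [-3.142, -0.005, 2.702]
force: [0.1, -0.4, -0.1]
grip_width: 0.0856
angle_gauge [(0.71, [236.2, 96.7, 266.1, 166.0]), (0.66, [496.3, 3.7, 558.3, 23.7]), (0.54, [76.9, 276.6, 203.0, 358.2])]
stage_plate [(0.7, [72.1, 184.4, 128.3, 235.2]), (0.57, [259.1, 179.1, 377.5, 303.6])]
tilt_stage [(0.86, [261.2, 173.0, 371.0, 285.0])]
```

View pics/w8.png

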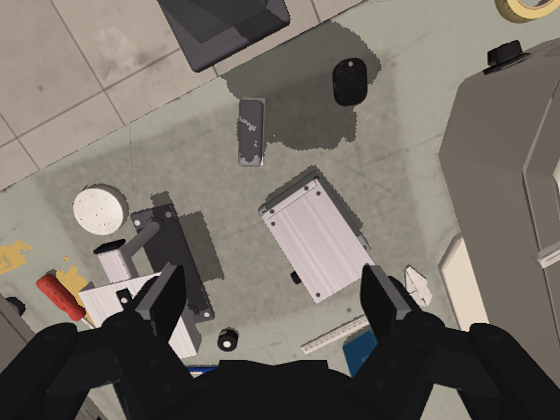

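```bash
python3 - <<'E'
from zoom import *
import pickle
f=pickle.load(open('m8.pkl','rb'))['wrist']
zoom(f['pixels'],250,160,130,150,4,'z8p')
zoom(f['pixels'],225,85,55,90,6,'z8g')
E
```

```text
(no output)
```

View pics/z8p.png

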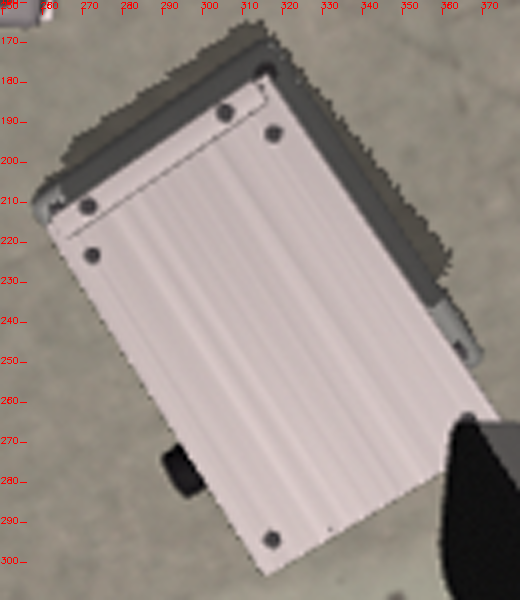

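View pics/z8g.png

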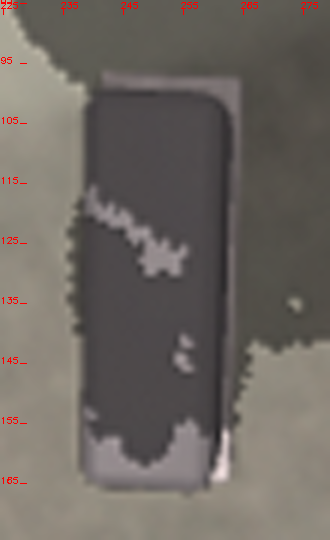

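```bash
python3 - <<'E'
from fit2 import *
M8=pickle.load(open('m8.pkl','rb')); F8=M8['wrist']
P8=[(-.008,-.04,.026),(-.008,.04,.026),(.112,-.04,.02)]; U8=np.array([(261.6,215.9),(315.1,179.1),(315.9,303.4)])
def r8(p):
    o,Rs,h,Rp=stage(*p[:4]); return (proj(F8,np.array([h+Rp@np.array(a) for a in P8]))-U8).ravel()
for ws,w8 in((.7,1),(0,1),(0,0),(.7,2)):
    q=least_squares(lambda p:np.r_[r(p,ws),w8*r8(p)],[.565,-.01,.18,.4,.054]); print(ws,w8,q.x.round(4),r8(q.x).round(1))
def resg(p,v):
    Rs=Rz(p[2]);o=np.array([p[0],p[1],0])
    parts=[place(box(-.04,.04,-.014,.014,0,.01),Rs,o),place(box(-.035,.035,-.0125,.0125,.01,.057),Rs,o)]
    e=0
    if '8' in v:e+=np.abs(B(sil(F8,parts))-B(M8['angle_gauge'])).sum()
    if 'w' in v:e+=np.abs(B(sil(M['f'],parts))-B(M['angle_gauge'])).sum()
    if 's' in v:e+=np.abs(B(sil(M0['scene'],parts))-B(M0['scene','angle_gauge'])).sum()
    return e
for v in('8','8w','8ws'): x,c=nm(lambda p:resg(p,v),[.417,-.029,-.44],[.01,.01,.1]); print('gauge',v,x.round(4),c)
from ov import draw
s=6
im=cv2.resize(F8['pixels'],None,fx=s,fy=s,interpolation=cv2.INTER_CUBIC)
x,c=nm(lambda p:resg(p,'8'),[.417,-.029,-.44],[.01,.01,.1])
Rs=Rz(x[2]);o=np.array([x[0],x[1],0]);draw(F8,[place(box(-.04,.04,-.014,.014,0,.01),Rs,o),place(box(-.035,.035,-.0125,.0125,.01,.057),Rs,o)],im,s,(0,0,255))
cv2.imwrite('pics/ov8.png',im[85*s:175*s,225*s:280*s])
E
```

```text
0.7 1 [ 0.567  -0.0101  0.181   0.3936  0.0539] [-2.4  0.5  0.7 -1.5  0.2  0.3]
0 1 [ 0.5671 -0.01    0.1804  0.394   0.0539] [-2.4  0.5  0.8 -1.5  0.2  0.3]
0 0 [ 0.5659 -0.0104  0.1818  0.4082  0.0557] [-3.3 -0.4 -0.2 -2.5 -0.6 -0.2]
0.7 2 [ 0.5674 -0.01    0.1785  0.3871  0.0534] [-2.1  0.7  1.2 -1.2  0.4  0.4]
gauge 8 [ 0.4171 -0.0295 -0.5153] 214.45484924316406
gauge 8w [ 0.4165 -0.0292 -0.4758] 362.7886047363281
gauge 8ws [ 0.4162 -0.0288 -0.5141] 522.2606201171875
```

View pics/ov8.png

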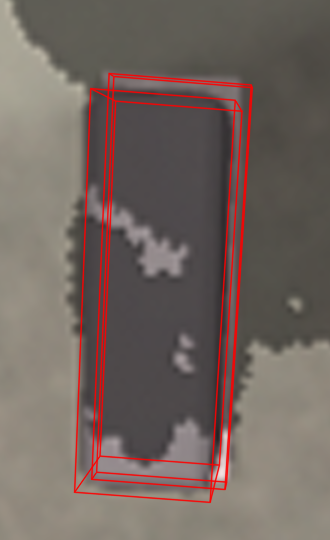

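```bash
python3 - <<'E'
from nxt import *
g=np.array([.4168,-.0293])
rows([((g[0],g[1],.12),Rdown(-.48+np.pi)),((g[0],g[1],.018),Rdown(-.48+np.pi))])
E
```

```text
t [ 56.5 -24.2 125.1] r [ 0.04 -0.34  2.18] dist 139 ang 2.2
t [ 55.8 -24.3 227.1] r [ 0.04 -0.34  2.18] dist 235 ang 2.2
```

```bash
python3 -m creep '[{"rx":0,"ry":0,"rz":1,"tx":19,"ty":-8,"tz":42,"hand":-1},{"rx":0,"ry":-0.3,"rz":2.2,"tx":38,"ty":-16,"tz":84,"hand":-1},{"rx":0,"ry":-0.3,"rz":2.2,"tx":56,"ty":-24,"tz":125,"hand":-1},{"rx":0,"ry":-0.3,"rz":2.2,"tx":56,"ty":-24,"tz":125,"hand":-1}]';python3 - <<'E'
from nxt import *
g=np.array([.4168,-.0293])
rows([((g[0],g[1],.018),Rdown(-.48+np.pi))]); print(bot.observe()['qpos'].round(2))
f=grab('wrist'); cv2.imwrite('pics/w9.png',f['pixels'])
E
```

```text
clock: 14.1
position: [0.4131, -0.0294, 0.1167]
tool_rot: [-3.139, -0.006, 2.663]
force: [-0.6, 0.0, 1.2]
grip_width: 0.0855
t [-3.8  2.  98.7] r [-0.15 -0.36  0.09] dist 99 ang 0.4
[ 0.8   0.65 -1.16  2.19  0.82  0.86  0.21]
```

View pics/w9.png

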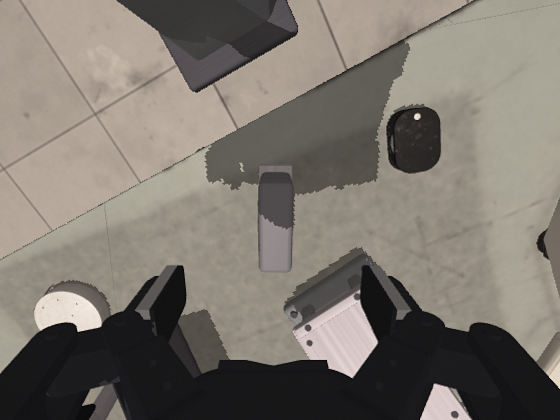

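```bash
python3 -m creep '[{"rx":-0.1,"ry":-0.3,"rz":0,"tx":-3.5,"ty":2,"tz":35,"hand":-0.2},{"rx":-0.1,"ry":-0.3,"rz":0,"tx":-3.5,"ty":2,"tz":65,"hand":-0.2},{"rx":-0.1,"ry":-0.3,"rz":0,"tx":-3.5,"ty":2,"tz":88,"hand":-0.2},{"rx":-0.1,"ry":-0.3,"rz":0,"tx":-3.5,"ty":2,"tz":98,"hand":-0.2},{"rx":-0.1,"ry":-0.3,"rz":0,"tx":-3.5,"ty":2,"tz":98,"hand":-0.2}]';python3 - <<'E'
from nxt import *
print(bot.observe()['qpos'].round(2))
f=grab('wrist'); cv2.imwrite('pics/w10.png',f['pixels'])
E
```

```text
clock: 14.65
position: [0.4222, -0.0284, 0.0219]
tool_rot: [3.139, 0.005, 2.662]
force: [-1.0, -0.5, 0.0]
grip_width: 0.0511
[ 0.64  0.8  -0.95  2.22  1.11  0.72 -0.02]
```

View pics/w10.png

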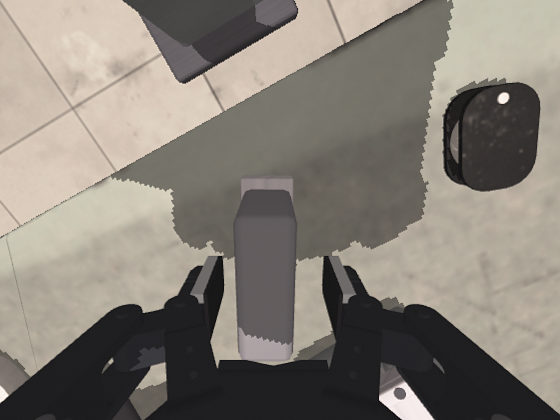

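```bash
python3 -m creep '[{"rx":0,"ry":0,"rz":0,"tx":0,"ty":-3,"tz":0,"hand":-0.2},{"rx":0,"ry":0,"rz":0,"tx":0,"ty":-3,"tz":0,"hand":1},{"rx":0,"ry":0,"rz":0,"tx":0,"ty":-3,"tz":0,"hand":1},{"rx":0,"ry":0,"rz":0,"tx":0,"ty":-3,"tz":0,"hand":1},{"rx":0,"ry":0,"rz":0,"tx":0,"ty":-3,"tz":0,"hand":1},{"rx":0,"ry":0,"rz":0,"tx":0,"ty":-3,"tz":0,"hand":1}]' 80;python3 - <<'E'
from nxt import *
s=bot.observe();print(s['position'],s['tool_rot'],s['force'])
f=grab('wrist'); cv2.imwrite('pics/w11.png',f['pixels'])
E
```

```text
clock: 15.3
position: [0.4203, -0.0315, 0.0229]
tool_rot: [3.14, 0.006, 2.662]
force: [-1.4, -2.0, 14.3]
grip_width: 0.0239
[ 0.42030638 -0.03152307  0.02285326] [3.13978727 0.00628686 2.66188306] [-1.35943971 -1.95037318 14.32963607]
```

View pics/w11.png

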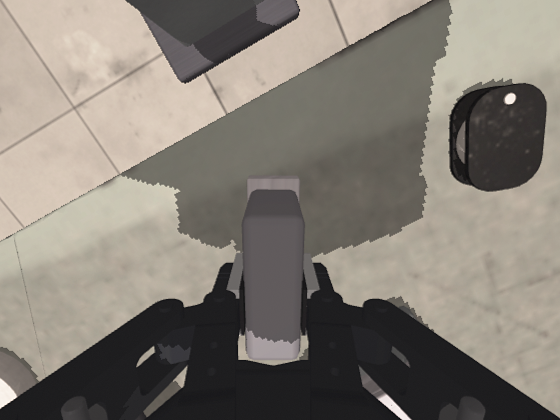

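```bash
cat >> nxt.py <<'E'
PS2=[.5663,-.0103,.1815,.400,.0555]
E
python3 - <<'E'
from nxt import *
q=bot.observe()['qpos'].copy();Rt,tp=pose()
x=ctool(PS2,.10,.060);y=ctool(PS2,.0229,.060)
wp=[(tp+[0,0,.06],Rt),(tp+[-.0,0,.14],Rt),(x[0],x[1]@F),(y[0],y[1]@F)]
for P,Rm in wp:
    q=track(q,P,Rm); print(q.round(2),(q>hi).any()|(q<lo).any())
rows(wp); print(wp[2][0])
E
```

```text
[ 0.74  0.7  -1.08  2.2   0.92  0.8   0.14] False
[ 0.87  0.58 -1.24  2.14  0.71  0.92  0.31] False
[ 0.91  0.62 -1.26  2.2   1.22  0.62  0.59] False
[ 0.76  0.77 -1.1   2.19  1.51  0.62  0.37] False
t [ -0.4   0.1 -60. ] r [0. 0. 0.] dist 60 ang 0.0
t [  -0.9    0.3 -140. ] r [0. 0. 0.] dist 140 ang 0.0
t [ -86.3   59.8 -140.4] r [ -7.59 -21.69 -37.36] dist 175 ang 43.9
t [-109.5   78.1  -69.2] r [ -7.59 -21.69 -37.36] dist 151 ang 43.9
[ 0.52354744 -0.01814593  0.16389242]
```

```bash
python3 -m creep '[{"rx":0,"ry":0,"rz":0,"tx":0,"ty":0,"tz":-25,"hand":1},{"rx":0,"ry":0,"rz":0,"tx":0,"ty":0,"tz":-70,"hand":1},{"rx":0,"ry":0,"rz":0,"tx":0,"ty":0,"tz":-115,"hand":1},{"rx":-1.5,"ry":-4.3,"rz":-7.5,"tx":-17,"ty":12,"tz":-140,"hand":1},{"rx":-3,"ry":-8.7,"rz":-15,"tx":-35,"ty":24,"tz":-144,"hand":1},{"rx":-4.5,"ry":-13,"rz":-22.4,"tx":-52,"ty":36,"tz":-144,"hand":1},{"rx":-6,"ry":-17.3,"rz":-30,"tx":-70,"ty":48,"tz":-144,"hand":1},{"rx":-7.6,"ry":-21.7,"rz":-37.4,"tx":-86,"ty":60,"tz":-144,"hand":1}]';python3 -m creep '[{"rx":0,"ry":0,"rz":0,"tx":0,"ty":0,"tz":0,"hand":1},{"rx":0,"ry":0,"rz":0,"tx":0,"ty":0,"tz":0,"hand":1}]';  python3 - <<'E'
from nxt import *
import pickle
x=ctool(PS2,.10,.060);y=ctool(PS2,.0229,.060);rows([(x[0],x[1]@F),(y[0],y[1]@F)]);print(bot.observe()['force'])
for n in('wrist','scene'):
    f=grab(n); cv2.imwrite(f'pics/{n}12.png',f['pixels'])
    pickle.dump({k:f[k] for k in('pixels','K','Rc','tc')},open(f'm12{n}.pkl','wb'))
cv2.imwrite('pics/s12z.png',cv2.resize(f['pixels'][150:270,220:400],None,fx=4,fy=4,interpolation=cv2.INTER_CUBIC))
E
```

```text
clock: 16.15
position: [0.5237, -0.0174, 0.1672]
tool_rot: [3.14, 0.394, -2.968]
force: [0.6, 0.2, -2.4]
grip_width: 0.0241
clock: 16.35
position: [0.5222, -0.018, 0.1665]
tool_rot: [3.137, 0.388, -2.979]
force: [-0.1, -0.2, -2.4]
grip_width: 0.0242
t [-0.2 -0.4  2.9] r [-0.14 -0.67 -1.  ] dist 3 ang 1.2
t [-1.1 -0.2 80. ] r [-0.14 -0.67 -1.  ] dist 80 ang 1.2
[-0.1094876  -0.23015815 -2.3615449 ]
```

View pics/wrist12.png

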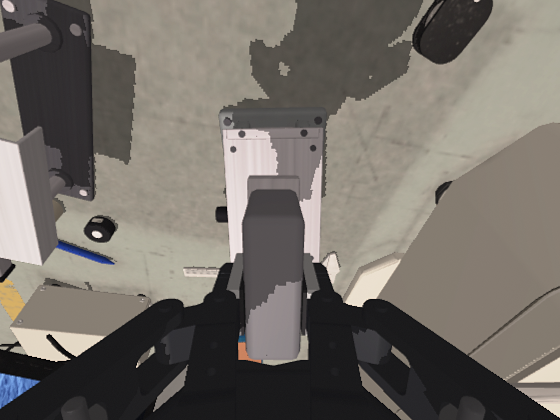

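View pics/s12z.png

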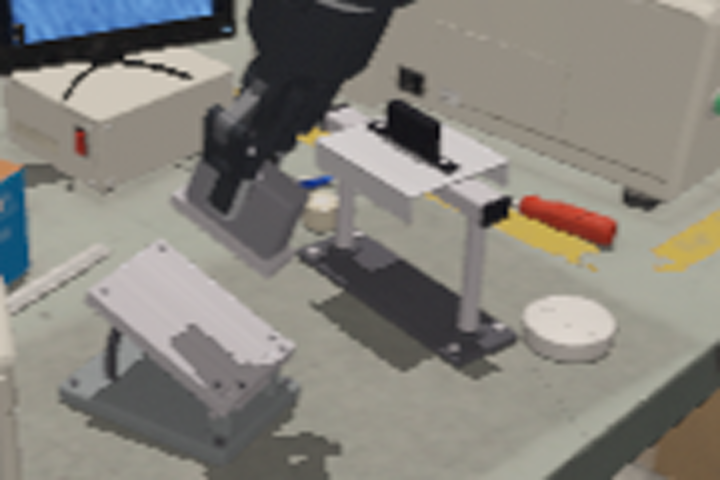

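```bash
python3 - <<'E'
from ov import *
from nxt import *
f=pickle.load(open('m12scene.pkl','rb'))
Rt,tp=pose()
Rg=Rt@np.diag([-1,1,-1.]); og=tp+Rt@np.array([.004,0,.0229])
s=8;u,v,w,h=235,180,75,90
im=cv2.resize(f['pixels'],None,fx=s,fy=s,interpolation=cv2.INTER_CUBIC)
draw(f,[place(box(-.04,.04,-.014,.014,0,.01),Rg,og)],im,s,(0,0,255))
o,Rs,hh,Rp=stage(*PS2[:4]); draw(f,st_parts(o,Rs,hh,Rp)[:2],im,s,(255,160,0))
cv2.imwrite('pics/ov12.png',im[v*s:(v+h)*s,u*s:(u+w)*s][:,:800])
E
```

```text
(no output)
```

View pics/ov12.png

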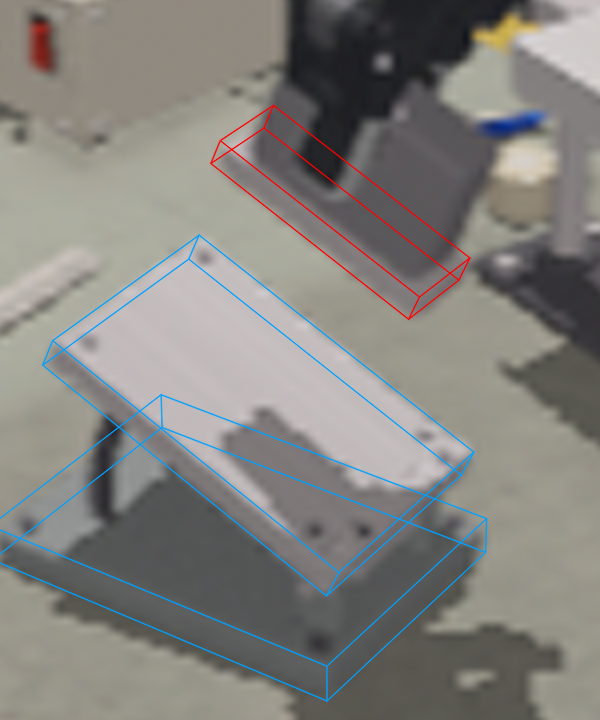

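```bash
python3 -m creep '[{"rx":-0.1,"ry":-0.5,"rz":-0.8,"tx":-1,"ty":0,"tz":25,"hand":1},{"rx":-0.1,"ry":-0.5,"rz":-0.8,"tx":-1,"ty":0,"tz":50,"hand":1},{"rx":-0.1,"ry":-0.5,"rz":-0.8,"tx":-1,"ty":0,"tz":65,"hand":1},{"rx":-0.1,"ry":-0.5,"rz":-0.8,"tx":-1,"ty":0,"tz":72,"hand":1},{"rx":-0.1,"ry":-0.5,"rz":-0.8,"tx":-1,"ty":0,"tz":72,"hand":1},{"rx":-0.1,"ry":-0.5,"rz":-0.8,"tx":-1,"ty":0,"tz":72,"hand":1}]';python3 - <<'E'
from nxt import *
y=ctool(PS2,.0229,.060);rows([(y[0],y[1]@F)]);print(bot.observe()['force'],bot.observe()['qpos'].round(2))
E
```

```text
clock: 17.05
position: [0.5509, -0.0125, 0.1011]
tool_rot: [3.142, 0.4, -2.96]
force: [-0.3, 0.4, -3.1]
grip_width: 0.0242
t [ 1.3 -0.6  8.4] r [ 0.01 -0.01  0.01] dist 8 ang 0.0
[-0.25065079  0.43888605 -3.06096267] [ 0.75  0.74 -1.09  2.19  1.47  0.59  0.38]
```

```bash
python3 -m creep '[{"rx":0,"ry":0,"rz":0,"tx":1,"ty":-0.5,"tz":3,"hand":1},{"rx":0,"ry":0,"rz":0,"tx":1,"ty":-0.5,"tz":5,"hand":1},{"rx":0,"ry":0,"rz":0,"tx":1,"ty":-0.5,"tz":6,"hand":1},{"rx":0,"ry":0,"rz":0,"tx":1,"ty":-0.5,"tz":6,"hand":1}]';python3 - <<'E'
from nxt import *
y=ctool(PS2,.0229,.060);rows([(y[0],y[1]@F)]);print(bot.observe()['force'],bot.observe()['moment'])
E
```

```text
clock: 17.45
position: [0.5524, -0.0131, 0.0947]
tool_rot: [-3.141, 0.4, -2.959]
force: [-4.9, -2.4, 4.2]
grip_width: 0.0241
t [0.  0.3 2. ] r [-0.03 -0.02  0.03] dist 2 ang 0.0
[-4.90584294 -2.36646932  4.18420508] [-0.4665501   0.73579233 -0.20823075]
```

```bash
python3 -m creep '[{"rx":0,"ry":0,"rz":0,"tx":0,"ty":0,"tz":0.5,"hand":1},{"rx":0,"ry":0,"rz":0,"tx":0,"ty":0,"tz":0.5,"hand":1},{"rx":0,"ry":0,"rz":0,"tx":0,"ty":0,"tz":0.5,"hand":1}]';python3 - <<'E'
from nxt import *
import pickle
s=bot.observe();Rt,tp=pose();print('tool force',Rt.T@(s['force']-np.array([-.2,.2,-2.7])),Rt.T@s['moment'])
for n in('scene','wrist'):
    f=grab(n); cv2.imwrite(f'pics/{n}13.png',f['pixels'])
    pickle.dump({k:f[k] for k in('pixels','K','Rc','tc')},open(f'm13{n}.pkl','wb'))
    s=bot.observe();print('tool force',Rt.T@(s['force']-np.array([-.2,.2,-2.7])),Rt.T@s['moment'])
f=pickle.load(open('m13scene.pkl','rb'))
cv2.imwrite('pics/s13z.png',cv2.resize(f['pixels'][180:270,225:305],None,fx=6,fy=6,interpolation=cv2.INTER_CUBIC))
y=ctool(PS2,.0229,.060);rows([(y[0],y[1]@F)])
E
```

```text
clock: 17.75
position: [0.5523, -0.0132, 0.0945]
tool_rot: [-3.14, 0.4, -2.959]
force: [-12.6, -4.5, 16.0]
grip_width: 0.0235
tool force [  4.76758504  -2.36475083 -22.28056649] [0.53556387 1.24038496 0.0541527 ]
tool force [  4.97339084  -1.69412185 -21.71972823] [0.52301653 1.19597438 0.05189735]
tool force [  5.83750887  -1.76118921 -22.37981215] [0.46312116 1.21914293 0.09319949]
t [-0.1  0.3  1.8] r [-0.05 -0.02  0.05] dist 2 ang 0.1
```

View pics/s13z.png

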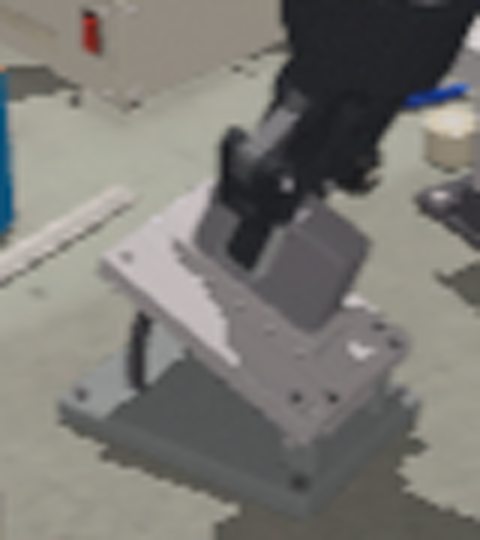

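View pics/wrist13.png

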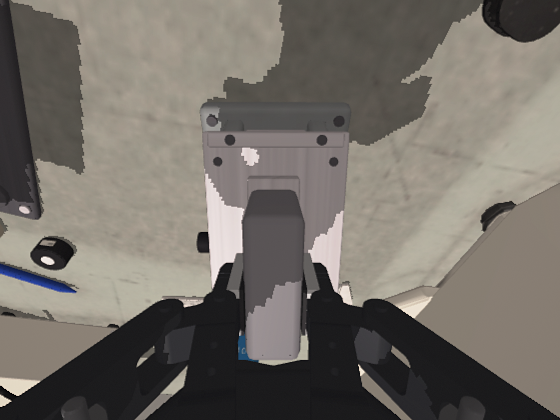

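```bash
python3 -m creep '[{"rx":0,"ry":0,"rz":0,"tx":0,"ty":0,"tz":-0.3,"hand":1},{"rx":0,"ry":0,"rz":0,"tx":0,"ty":0,"tz":-0.3,"hand":1}]'; python3 - <<'E'
from ov import *
from nxt import *
from zoom import zoom
f=pickle.load(open('m13wrist.pkl','rb'))
zoom(f['pixels'],190,90,180,110,4,'z13')
Rt,tp=pose();s=bot.observe();print('tool force',(Rt.T@(s['force']-np.array([-.2,.2,-2.7]))).round(2),(Rt.T@s['moment']).round(3))
Rg=Rt@np.diag([-1,1,-1.]); og=tp+Rt@np.array([.004,0,.0229])
s=4;u,v,w,h=190,90,180,140
im=cv2.resize(f['pixels'],None,fx=s,fy=s,interpolation=cv2.INTER_CUBIC)
draw(f,[place(box(-.04,.04,-.014,.014,0,.01),Rg,og),place(box(-.035,.035,-.0125,.0125,.01,.057),Rg,og)],im,s,(0,0,255))
o,Rs,hh,Rp=stage(*PS2[:4]); draw(f,st_parts(o,Rs,hh,Rp),im,s,(255,160,0))
cv2.imwrite('pics/ov13.png',im[v*s:(v+h)*s,u*s:(u+w)*s][:,:800])
E
```

```text
clock: 18.05
position: [0.5524, -0.0131, 0.0946]
tool_rot: [-3.141, 0.4, -2.959]
force: [-7.0, -3.7, 7.4]
grip_width: 0.0242
tool force [  2.9   -2.59 -12.19] [0.371 0.996 0.074]
```

View pics/z13.png

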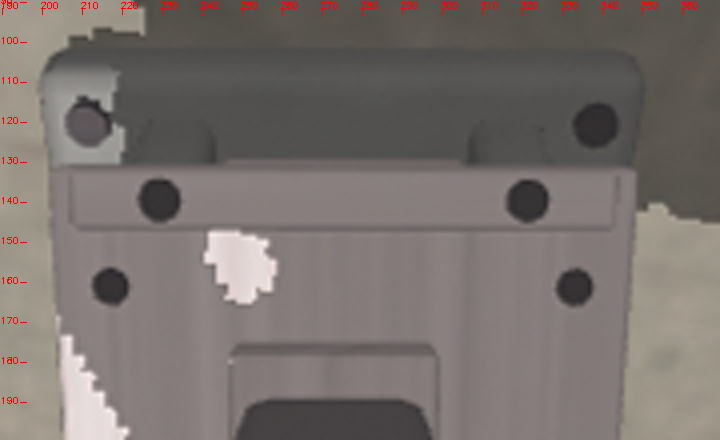

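View pics/ov13.png

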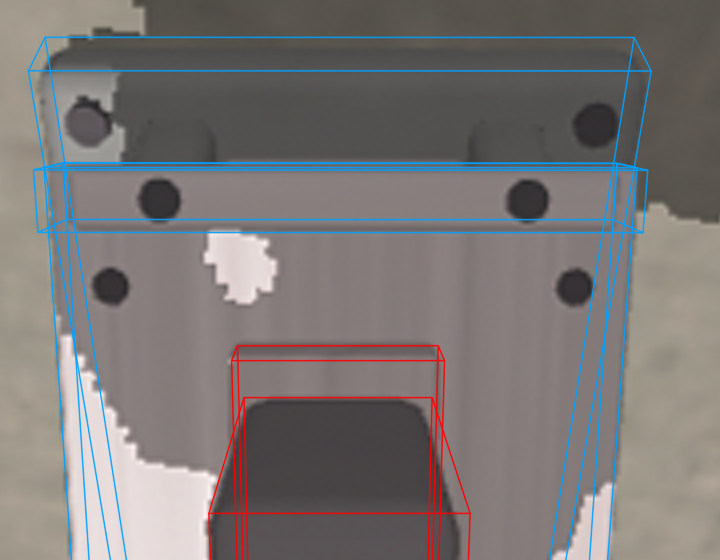

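```bash
cat > fm.py <<'E'
from nxt import *
s=bot.observe();Rt,tp=pose();y=ctool(PS2,.0229,.060)
print('F',(Rt.T@s['force']).round(2),'M',(Rt.T@s['moment']).round(3),'tool dz mm',(Rt.T@(tp-y[0])*1000).round(2),s['tool_rot'].round(4))
E
python3 -m creep '[{"rx":0,"ry":0,"rz":0,"tx":0,"ty":0,"tz":-2,"hand":1},{"rx":0,"ry":0,"rz":0,"tx":0,"ty":0,"tz":-4,"hand":1},{"rx":0,"ry":0,"rz":0,"tx":0,"ty":0,"tz":-4,"hand":1},{"rx":0,"ry":0,"rz":0,"tx":0,"ty":0,"tz":-4,"hand":1}]'; python3 fm.py; python3 -m creep '[{"rx":0,"ry":0,"rz":0,"tx":0,"ty":0,"tz":0,"hand":1}]'; python3 fm.py
```

```text
clock: 18.45
position: [0.551, -0.0131, 0.0981]
tool_rot: [-3.142, 0.4, -2.959]
force: [0.4, -0.8, -2.7]
grip_width: 0.024
F [ 0.77 -0.83  2.56] M [-0.049  0.655 -0.001] tool dz mm [-0.09 -0.04 -5.62] [-3.1416  0.3998 -2.9594]
clock: 18.55
position: [0.551, -0.0131, 0.098]
tool_rot: [3.142, 0.4, -2.959]
force: [-0.0, 0.0, -2.8]
grip_width: 0.0243
F [1.1  0.01 2.53] M [ 0.024  0.62  -0.002] tool dz mm [-0.04  0.03 -5.55] [ 3.1415  0.3997 -2.9594]
```

```bash
python3 -m creep '[{"rx":0,"ry":0,"rz":0,"tx":0,"ty":0,"tz":2.5,"hand":1},{"rx":0,"ry":0,"rz":0,"tx":0,"ty":0,"tz":4,"hand":1},{"rx":0,"ry":0,"rz":0,"tx":0,"ty":0,"tz":4,"hand":1},{"rx":0,"ry":0,"rz":0,"tx":0,"ty":0,"tz":4,"hand":1}]' >/dev/null; python3 fm.py
python3 -m creep '[{"rx":0,"ry":0.5,"rz":0,"tx":0,"ty":0,"tz":0,"hand":1},{"rx":0,"ry":0.5,"rz":0,"tx":0,"ty":0,"tz":0,"hand":1},{"rx":0,"ry":0.5,"rz":0,"tx":0,"ty":0,"tz":0,"hand":1}]'>/dev/null; python3 fm.py
python3 -m creep '[{"rx":0,"ry":-0.5,"rz":0,"tx":0,"ty":0,"tz":0,"hand":1},{"rx":0,"ry":-0.5,"rz":0,"tx":0,"ty":0,"tz":0,"hand":1},{"rx":0,"ry":-0.5,"rz":0,"tx":0,"ty":0,"tz":0,"hand":1}]'>/dev/null; python3 fm.py
python3 -m creep '[{"rx":0,"ry":-0.5,"rz":0,"tx":0,"ty":0,"tz":0,"hand":1},{"rx":0,"ry":-0.5,"rz":0,"tx":0,"ty":0,"tz":0,"hand":1},{"rx":0,"ry":-0.5,"rz":0,"tx":0,"ty":0,"tz":0,"hand":1}]'>/dev/null; python3 fm.py
```

```text
F [  5.19  -1.53 -19.08] M [0.352 1.144 0.091] tool dz mm [ 0.16  0.01 -1.8 ] [-3.1408  0.3996 -2.9589]
F [  6.21  -1.15 -24.93] M [0.399 1.12  0.026] tool dz mm [ 0.02  0.   -1.98] [-3.1406  0.3911 -2.9588]
F [  6.05  -0.92 -18.78] M [0.334 1.061 0.039] tool dz mm [ 0.13  0.02 -1.81] [-3.1408  0.3997 -2.9588]
F [  4.5   -1.88 -11.29] M [0.318 1.131 0.04 ] tool dz mm [ 0.27 -0.02 -1.63] [-3.1412  0.4081 -2.9592]
```

```bash
python3 -m creep '[{"rx":0,"ry":-0.6,"rz":0,"tx":0,"ty":0,"tz":0.3,"hand":1},{"rx":0,"ry":-0.6,"rz":0,"tx":0,"ty":0,"tz":0.3,"hand":1},{"rx":0,"ry":-0.6,"rz":0,"tx":0,"ty":0,"tz":0.3,"hand":1}]'>/dev/null; python3 fm.py
python3 -m creep '[{"rx":0,"ry":-0.6,"rz":0,"tx":0,"ty":0,"tz":0.3,"hand":1},{"rx":0,"ry":-0.6,"rz":0,"tx":0,"ty":0,"tz":0.3,"hand":1},{"rx":0,"ry":-0.6,"rz":0,"tx":0,"ty":0,"tz":0.3,"hand":1}]'>/dev/null; python3 fm.py
```

```text
F [  5.21  -1.58 -13.31] M [0.286 1.39  0.081] tool dz mm [ 0.43 -0.   -1.37] [-3.141   0.4183 -2.959 ]
F [  5.4    0.39 -22.57] M [0.459 2.027 0.044] tool dz mm [ 0.35  0.04 -1.28] [-3.1408  0.429  -2.959 ]
```

```bash
python3 -m creep '[{"rx":0,"ry":0.2,"rz":0,"tx":0,"ty":0,"tz":-0.3,"hand":1},{"rx":0,"ry":0.2,"rz":0,"tx":0,"ty":0,"tz":-0.3,"hand":1},{"rx":0,"ry":0.2,"rz":0,"tx":0,"ty":0,"tz":-0.3,"hand":1}]'>/dev/null; python3 fm.py
python3 -m creep '[{"rx":0,"ry":0,"rz":0,"tx":0,"ty":0,"tz":-0.1,"hand":1},{"rx":0,"ry":0,"rz":0,"tx":0,"ty":0,"tz":-0.1,"hand":1},{"rx":0,"ry":0,"rz":0,"tx":0,"ty":0,"tz":-0.1,"hand":1}]'>/dev/null; python3 fm.py; python3 - <<'E'
from nxt import *
import pickle
for n in('scene','wrist'):
    f=grab(n)
    pickle.dump({k:f[k] for k in('pixels','K','Rc','tc')},open(f'm14{n}.pkl','wb'))
    cv2.imwrite(f'pics/{n}14.png',f['pixels'])
f=pickle.load(open('m14scene.pkl','rb'))
cv2.imwrite('pics/s14z.png',cv2.resize(f['pixels'][165:265,225:360],None,fx=5.5,fy=5.5,interpolation=cv2.INTER_CUBIC))
E
```

```text
F [  4.88  -0.49 -11.14] M [0.281 1.473 0.051] tool dz mm [ 0.36  0.03 -1.3 ] [-3.1413  0.4253 -2.9593]
F [ 5.11 -1.12 -7.16] M [0.26  1.337 0.016] tool dz mm [ 0.33  0.   -1.33] [-3.1414  0.4253 -2.9593]
```

View pics/s14z.png

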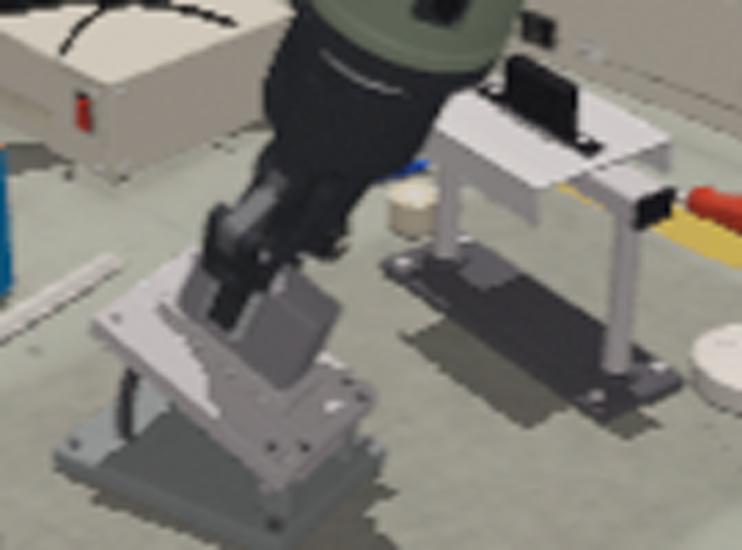

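View pics/wrist14.png

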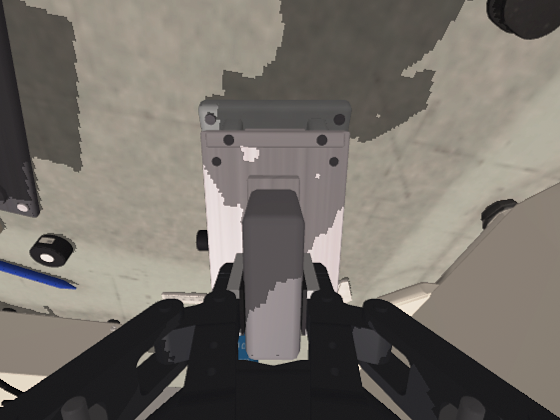

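```bash
python3 -m creep '[{"rx":0,"ry":-0.5,"rz":0,"tx":0,"ty":0,"tz":0,"hand":1},{"rx":0,"ry":-0.5,"rz":0,"tx":0,"ty":0,"tz":0,"hand":1},{"rx":0,"ry":-0.5,"rz":0,"tx":0,"ty":0,"tz":0,"hand":1}]'>/dev/null; python3 fm.py
python3 -m creep '[{"rx":0,"ry":-0.5,"rz":0,"tx":0,"ty":0,"tz":0,"hand":1},{"rx":0,"ry":-0.5,"rz":0,"tx":0,"ty":0,"tz":0,"hand":1},{"rx":0,"ry":-0.5,"rz":0,"tx":0,"ty":0,"tz":0,"hand":1}]'>/dev/null; python3 fm.py
```

```text
F [  3.6   -0.42 -10.02] M [ 0.215  1.754 -0.038] tool dz mm [ 0.24  0.03 -1.41] [-3.1413  0.4342 -2.9592]
F [  2.61  -0.43 -12.42] M [0.232 1.722 0.033] tool dz mm [ 0.06  0.09 -1.47] [-3.1413  0.4432 -2.9592]
```

```bash
python3 -m creep '[{"rx":0,"ry":0.6,"rz":0,"tx":0,"ty":0,"tz":0,"hand":1},{"rx":0,"ry":1.05,"rz":0,"tx":0,"ty":0,"tz":0.15,"hand":1},{"rx":0,"ry":1.05,"rz":0,"tx":0,"ty":0,"tz":0.15,"hand":1},{"rx":0,"ry":1.05,"rz":0,"tx":0,"ty":0,"tz":0.15,"hand":1},{"rx":0,"ry":1.05,"rz":0,"tx":0,"ty":0,"tz":0.15,"hand":1}]'; python3 fm.py; python3 - <<'E'
from nxt import *
import pickle
from ov import draw,st_parts
f=grab('wrist')
Rt,tp=pose(); P=PS2[:]; P[3]=.424
o,Rs,h,Rp=stage(*P[:4]); g=tp+Rt@np.array([.004,0,.0229])
print('gauge in face',((Rp.T@(g-h)-[.056,0,.02])*1000).round(1),'yaw err',(Rp.T@Rt).round(3)[:,0])
s=4;u,v,w,hh=190,90,180,140
im=cv2.resize(f['pixels'],None,fx=s,fy=s,interpolation=cv2.INTER_CUBIC)
Rg=Rt@np.diag([-1,1,-1.]);draw(f,[place(box(-.04,.04,-.014,.014,0,.01),Rg,g)],im,s,(0,0,255))
draw(f,st_parts(o,Rs,h,Rp),im,s,(255,160,0))
cv2.imwrite('pics/ov15.png',im[v*s:(v+hh)*s,u*s:(u+w)*s])
E
```

```text
clock: 22.25
position: [0.5524, -0.0127, 0.0941]
tool_rot: [-3.141, 0.425, -2.959]
force: [-8.8, -2.2, 9.5]
grip_width: 0.024
F [  4.32  -0.55 -12.43] M [0.222 1.187 0.069] tool dz mm [ 0.1   0.1  -1.34] [-3.1412  0.4248 -2.959 ]
gauge in face [ 0.9  0.1 -0.1] yaw err [-1.    -0.001 -0.001]
```

View pics/ov15.png

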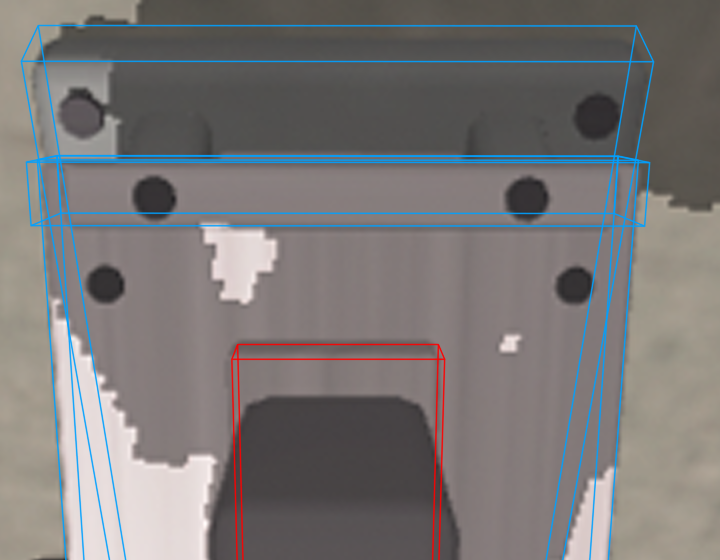

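```bash
python3 -m creep '[{"rx":0,"ry":-0.1,"rz":0,"tx":0,"ty":0,"tz":0,"hand":1},{"rx":0,"ry":-0.1,"rz":0,"tx":0,"ty":0,"tz":0,"hand":1},{"rx":0,"ry":-0.1,"rz":0,"tx":0,"ty":0,"tz":0,"hand":1},{"rx":0,"ry":-0.1,"rz":0,"tx":0,"ty":0,"tz":0,"hand":1},{"rx":0,"ry":-0.1,"rz":0,"tx":0,"ty":0,"tz":0,"hand":1},{"rx":0,"ry":-0.1,"rz":0,"tx":0,"ty":0,"tz":0,"hand":1}]'; python3 fm.py; python3 - <<'E'
from workcell import bot
print(bot.job_done())
E
```

```text
clock: 22.9
position: [0.5524, -0.0127, 0.094]
tool_rot: [-3.141, 0.427, -2.959]
force: [-8.1, -2.3, 9.6]
grip_width: 0.0237
F [  3.7   -0.82 -12.22] M [0.189 1.163 0.112] tool dz mm [ 0.09  0.13 -1.33] [-3.1413  0.4266 -2.959 ]
the job is handed in; nothing more can be done
None
```

I hung the cover on the rail and pressed the gauge onto the bare slope, then handed the job in at about 23 s. The gauge is still gripped and pressed. No verdict came back, so what follows rests on my own checks.

- **Cover:** in the camera pictures it hangs level over the middle of the bar, one lip down each side, and it was let go. I judged this by eye and took no measurement of it.
- **Gauge:** it sits about 1 mm from the face centre along the slope and 0.1 mm across. Its direction is within a few mrad of the slope. The last normal push was about 15 N, steady.
- **Slope disagreement:** the camera fits gave about 0.39 to 0.42 rad. With the gauge at 0.40 rad only its upslope edge touched. I rocked it while pressing and found it goes flush between about 0.418 and 0.434 rad. It is held at about 0.427 rad.
- **Centre of pressure:** at the last force check it came out some 2 cm upslope of the base centre, though still inside the base. That figure depends on an assumed position for the force sensor, so it is rough.
- **First grasp attempt:** my first approach to the cover ran into wrist joint limits and drifted about 20 mm, without touching anything. I backed off, turned the wrist half round, and the second approach worked.
- **Bystanders:** I saw none of them moved in the pictures, but I did not measure their positions.

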